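Level the worm-driven board cradle and clamp it

ROBOT

A 6-joint arm with a two-finger parallel gripper is mounted at the origin on the work surface. World frame = base frame: x ahead of the robot, y to its left, z up, the work surface at z = 0. Lengths are in m, angles in rad, forces in N, time in s.
With the tool pointing down it reaches from about 0.275 to 1 m from the base axis. Payload 8.4 kg.
Tool frame: the origin (TCP) lies on the centre line of the jaws, within the pads' length; the fingertips stand 17 mm ahead of it and the grasp point (between the pads) lies 2 mm behind it (bot.tcp_to_tips is the y of the fingertips in the tool frame, in m); y points along the fingers, z is the direction in which the jaws open and shut, and the axes are right-handed (so a half turn about y gives the same grasp; the last joint's range is limited). The gripper opens to 85 mm and grips with 20 to 120 N. Pads are 22 mm wide; open, the fingers measure 114 mm over their backs; the gripper's body (76 mm by 85 mm) begins 54 mm behind the grasp point. The pads swing forward as they close: fully open they stand 13 mm farther back than shut.
Start: joints at [1.258, 0.353, 1.633, -0, 1.155, -0.002], TCP at [0.191, 0.595, 0.248] pointing down, gripper open.
Joint ranges: [-2.63, 2.63], [-0.92, 2.1], [0.06, 2.66], [-1.3, 4.44], [0, 2.69], [-3.02, 3.02]. Speed limits (rad/s): [2.22, 2.22, 2.79, 3.14, 3.14, 3.14].

INTERFACE

Orientations are given as a unit quaternion [x, y, z, w].
In Python, from workcell import bot, hand, kinematics, get_obs, vision, hand_in gives the robot as it stands. The module is installed in compiled form; this text tells all that it offers. Calls block until the motion is done:
- bot.reach(position, orientation): joint-space move of the TCP to a pose.
- bot.servo_line(position, ori=None, velocity=0.15): straight line of the TCP; ori=None keeps the orientation; velocity is the mean speed in m/s.
- bot.goto_joints(angles): joint-space move.
- hand.move_gripper(opening, strength=None): finger opening in m; strength is the grip in N (None keeps the last); returns when the fingers have stopped.
- bot.dwell(seconds).
- kinematics.solve_ik(position, orientation): joint angles nearest the present ones, or None.
- get_obs(): the state.
- vision.read_camera(name): name is "scene" or "top" or "wrist"; returns a dict with "frame" (480x640x3 uint8, red, green, blue), "intrinsics" (3x3 intrinsics, pixels), "dist" ([k1, k2, p1, p2, k3] as OpenCV has them; the pictures are not rectified), "view" (4x4, takes a point from world to camera coordinates). Camera axes: x right, y down, z forward; pixel columns grow to the right and rows downward; lengths in m; the calibration is good to about 2 mm. A picture is of the moment at which its call begins. There is no depth.
A pose or a line that the arm cannot do raises bot.IKError and nothing moves.
- hand_in(): hands the job in, once; it reports no verdict.
The state is a dict: "time_s": time; "joint_pos": joint angles; "joint_vel": joint speeds; "joint_efforts": joint torques, N m; "position": TCP position; "orientation": TCP orientation; "wrist_force": force on the tool from outside, world axes, zero at the start; "ft_torque": the same for the moment, N m; "gripper_width": finger opening in m.
Only numpy, scipy, OpenCV 4.12 (cv2) and the standard library are available. Lean on these libraries where they do the work, as an engineer would, in place of code of your own. Each camera call takes 0.05 s, during which the arm holds its last target.

TASK

Turn the crank of the worm-driven tilt stage until the tilted circuit board lies level (about one 30-degree division of its graduated disc). Then use the fork driver to turn the clamp screw on the bearing pillar clockwise to its stop, and stand the driver upright back in its square cup. Do not disturb the bottle, the jar, the hand-held meter and the screwdriver lying about.

Things in the scene. Friction and masses are not known exactly. Their poses are not given: they have to be found in the camera images.
- stage: Fixed grey and aluminium tilt stage; origin under the middle of its 240 (x) x 330 (y) x 12 mm base (base middle at y -10), z up, +x away from robot. In its frame (mm): gearbox block 80 x 70 at x 0, y 80, top z 147; bearing pillar 44 x 50 at x 0, y -135, top z 145; between them the board cradle swings about an axle along y at x 0, z 105.
- light_bar (a point): Centre of the fixed white light bar, 28 x 170 x 25 mm, long along the stage's y; in the stage frame at x -31, y 75, z 279 mm. An arm at y 100 carries it from a post at x 85. It overhangs the crank from behind and leaves too little room for an upright gripper to follow the crank all the way round: lean the tool along the crank's shaft.
- board_mid (a point): Middle of the upper face of the green circuit board (140 mm x 105 mm x 4 mm, with parts up to 13 mm tall on it), in the cradle; its z axis is the board's normal, vertical when level.
- cradle (a joint): Tilt of the board, rad: 0 = level; positive = far (+x) edge low, near edge raised. Starts between 0.42 and 0.58. It is driven only by the crank, through a 30:1 self-locking worm, and stays where the crank leaves it; do not push the board.
- crank_hub (a point): Centre of the upper face of the crank's steel disc (100 mm diameter, 10 mm thick, a 28 x 6 mm boss in the middle), turning with it. Its z axis points out along the shaft, which leans 35 degrees from vertical towards the stage's -x side; its x axis points to the handle. In the stage frame: x -82, y 80, z 170 mm.
- crank_grip (a point): Middle of the crank's black revolving handle: 20 mm diameter, 56 mm long, parallel to the shaft, 38 mm from the shaft's axis, standing on the disc; this point is 29 mm above the disc face. The handle spins freely on its own pin, so the gripper can carry it round without turning.
- crank (a joint): Crank angle, rad, counter-clockwise positive seen from the handle's side (right-handed about the hub's z axis). Equals 30 times the cradle tilt, so it reads 0 when the board is level; starts at about 12.6 to 17.4, so it must be turned clockwise 2 to 2.8 full turns. About 2 N at the handle moves it.
- screw_seat (a point): On the axis of the clamp screw on top of the bearing pillar, at the upper face of its 42 mm steel flange, vertical axis. On the flange stands a bar 32 mm long (this point's x axis), 8 mm wide, 12 mm tall, to be gripped by the fork driver. The point turns with the screw.
- clamp_screw (a joint): Clamp screw angle, rad, growing clockwise seen from above; starts at 0.3 to 0.6 (loose); the stop is at 1.5 (clamped). It stays where it is left; about 0.1 N m turns it.
- driver_mid (a point): Half-way up the loose fork driver standing in the cup; 130 mm tall, 0.16 kg, z up. From its foot: two prongs 34 mm long, 14 tall, the 14 mm slot between them along this point's x axis (it straddles the screw's bar, prongs down on the flange, 0.2 rad play); 35 mm disc to 24; 16 mm shaft to 60; black square handle 24 x 24, faces along x and y, 60 to 130 (-5 to +65 from here).
- cup: Fixed open square steel cup for the driver, 70 x 70 x 50 mm outside, 60 x 60 mm inside, floor 5 mm thick; origin under its centre. It stands to the left or to the right of the stage.
- bottle: Bystander: white plastic bottle, 54 mm diameter, 150 mm tall, standing about 110 mm beyond the cup; origin under its centre.
- meter: Bystander: hand-held grey meter lying flat, 150 x 75 x 36 mm, on the side where the cup is not; origin under its centre.
- jar: Bystander: amber jar with steel lid, 60 mm diameter, 75 mm tall, in front of the stage's right side; origin under its centre.
- screwdriver: Bystander: screwdriver, 150 mm long, lying in front of the stage's left side under the crank; origin at its underside.
Things that resemble listed ones, but are neither listed nor needed, are in the scene too. Leave any blue, red or yellow look-alike of the part that bears driver_mid alone.

How it is judged:
On the way, in this order (a step that is already met when the one before it is completed fails the run):
1. the board is cranked level (within 2.6 degrees) and the crank is still (value of joint cradle between -0.045 and 0.045 rad and velocity of joint crank between -0.2 and 0.2 rad/s), for 0.3 s.
2. the clamp screw is turned to its stop with the driver standing on it (value of joint clamp_screw above 1.3 rad and distance between driver_mid and screw_seat below 0.08 m and horizontal distance between driver_mid and screw_seat below 0.02 m), for 0.1 s.
At the end, for the whole second after the job is handed in: The board is level within 2.6 degrees (0.045 rad), the clamp screw is past 1.3 rad (stop at 1.5), and the driver stands released in its cup, foot down on the floor, its middle within 25 mm of the cup's centre line and leaning less than 0.25 rad (value of joint cradle between -0.045 and 0.045 rad and value of joint clamp_screw above 1.3 rad and horizontal distance between driver_mid and cup below 0.025 m and z of driver_mid in the frame of cup below 0.08 m and angle between driver_mid's own z axis and vertical below 0.25 rad); the robot touches nothing.
It fails at once if the bottle is pushed more than 30 mm or tipped over (distance of bottle from where it was at the start of the episode above 0.03 m or angle between bottle's own z axis and vertical above 0.5 rad).
It fails at once if the meter is pushed more than 30 mm or tipped over (distance of meter from where it was at the start of the episode above 0.03 m).
It fails at once if the jar is pushed more than 30 mm or tipped over (distance of jar from where it was at the start of the episode above 0.03 m or angle between jar's own z axis and vertical above 0.5 rad).
It fails at once if the screwdriver is pushed more than 40 mm (distance of screwdriver from where it was at the start of the episode above 0.04 m).
It also fails if it takes over 72 s, if anything falls off the work surface, if the arm or the gripper's body presses on something with over 40 N, if the wrist force passes 120 N, or if a joint passes its speed limit or range.

## Working session

There is one attempt and no reset: what is moved stays moved. The work goes in short steps, each a Python script; the robot and the scene stay as the last script left them, time stands still between calls to the robot, and variables do not carry over. Pictures are saved under pics/ and viewed, and the job is handed in when it is done.

```bash
ls; mkdir -p pics; python3 - <<'E'
from workcell import bot,hand,kinematics,get_obs,vision
import cv2
print(get_obs())
for n in ["scene","top","wrist"]:
    r=vision.read_camera(n); cv2.imwrite(f"pics/{n}0.png",r["frame"][:,:,::-1])
    print(n,r["intrinsics"],r["dist"],r["view"])
E
```

```text
pics
{'time_s': 0.0, 'joint_pos': array([ 1.25757173e+00,  3.53641482e-01,  1.63416178e+00,  3.17534282e-05,
        1.15516718e+00, -2.39400782e-03]), 'joint_vel': array([ 0.00157231,  0.0012381 ,  0.00040519, -0.00025681, -0.00104581,
        0.0002386 ]), 'joint_efforts': array([-2.20376714e-03, -6.05248547e+01, -3.42077422e+01, -5.94440780e-05,
        9.27978486e-03, -1.96749608e-05]), 'position': array([0.19100239, 0.59461866, 0.24755399]), 'orientation': array([ 0.69906284, -0.10954449,  0.10937111, -0.69810394]), 'wrist_force': array([0.2945717 , 0.56276182, 0.72616431]), 'ft_torque': array([-0.02647996, -0.03737122,  0.00624664]), 'gripper_width': 0.08545227024555352}
scene [[475.7463331    0.         319.87271552]
 [  0.         475.7463331  238.94722616]
 [  0.           0.           1.        ]] [-0.0511633  0.         0.         0.         0.       ] [[-0.58392953  0.81164188 -0.01624108  0.34046223]
 [ 0.45674354  0.31192983 -0.83311771 -0.08477432]
 [-0.67112714 -0.49390004 -0.55285722  1.49332   ]
 [ 0.          0.          0.          1.        ]]
top [[485.53366887   0.         316.08681892]
 [  0.         485.53366887 238.8376557 ]
 [  0.           0.           1.        ]] [-0.01261296  0.          0.          0.          0.        ] [[-7.48497524e-03 -9.99968535e-01 -2.62761056e-03 -4.44918428e-02]
 [-9.80114041e-01  7.85737766e-03 -1.98279418e-01  5.65603810e-01]
 [ 1.98293825e-01  1.09124148e-03 -9.80142014e-01  1.24965752e+00]
 [ 0.00000000e+00  0.00000000e+00  0.00000000e+00  1.00000000e+00]]
wrist [[339.64447782   0.         318.0214301 ]
 [  0.         339.64447782 237.02557391]
 [  0.           0.           1.        ]] [-0.05764949  0.          0.          0.          0.        ] [[ 0.30602624  0.95202235 -0.00117872 -0.6248151 ]
 [ 0.91458535 -0.29364793  0.27803692 -0.03778748]
 [ 0.26435124 -0.08616463 -0.96056966  0.37893999]
 [ 0.          0.          0.          1.        ]]
```

View pics/scene0.png

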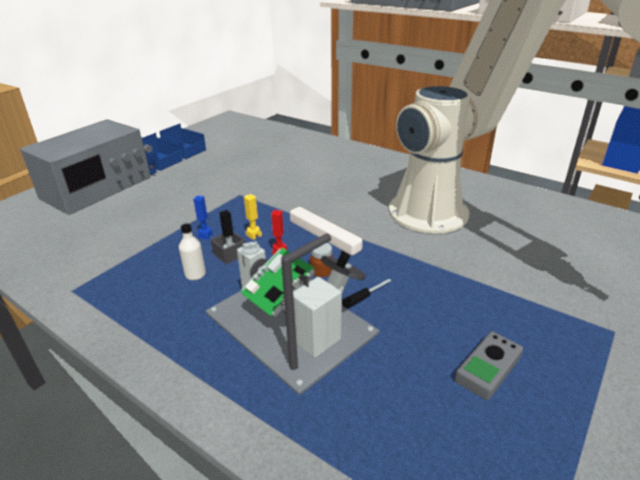

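View pics/top0.png

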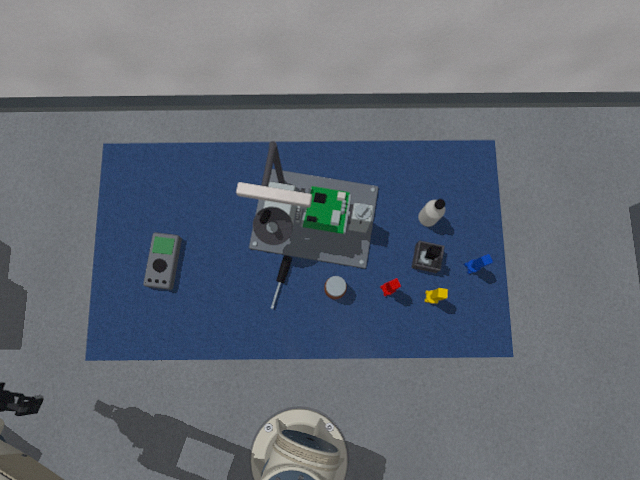

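View pics/wrist0.png

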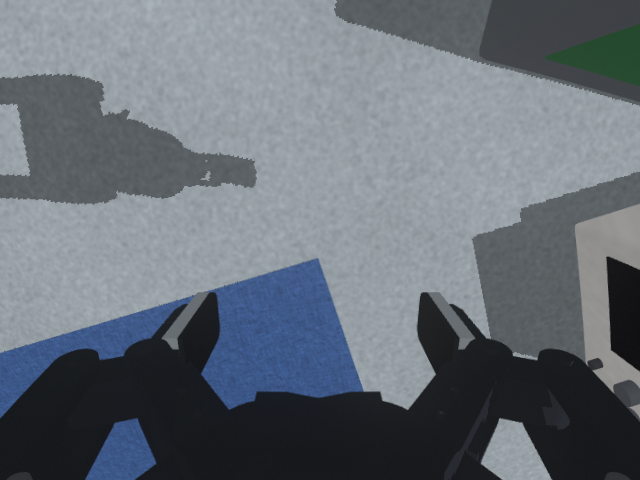

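The top picture shows the driver candidates. The black one is in the dark cup at about (430,255). The blue (480,264), yellow (437,295) and red (391,288) ones are look-alikes. The stage is at about (315,218), with the crank disc at (271,226), the jar at (336,287), the screwdriver at (281,283), the meter at (162,262) and the bottle at (432,212). I'll crop in closer.

```bash
cat > h.py <<'E'
import numpy as np, cv2
def ray(r,uv):
    p=cv2.undistortPoints(np.array([[uv]],float),r["intrinsics"],np.array(r["dist"]))[0,0]
    V=r["view"];R=V[:3,:3];o=-R.T@V[:3,3];d=R.T@np.array([p[0],p[1],1]);return o,d
def onz(r,uv,z):
    o,d=ray(r,uv);return o+d*(z-o[2])/d[2]
def proj(r,P):
    V=r["view"];R=V[:3,:3]
    q,_=cv2.projectPoints(np.atleast_2d(np.array(P,float)),cv2.Rodrigues(R)[0],V[:3,3],r["intrinsics"],np.array(r["dist"]));return q[:,0]
def tri(rs,uvs):
    A=np.zeros((3,3));b=np.zeros(3)
    for r,uv in zip(rs,uvs):
        o,d=ray(r,uv);d/=np.linalg.norm(d);M=np.eye(3)-np.outer(d,d);A+=M;b+=M@o
    return np.linalg.solve(A,b)
def crop(r,name,x0,y0,w,h,s):
    im=np.ascontiguousarray(r["frame"][y0:y0+h,x0:x0+w,::-1]);im=cv2.resize(im,None,fx=s,fy=s,interpolation=cv2.INTER_CUBIC)
    cv2.imwrite("pics/"+name,im)
E
python3 - <<'E'
from workcell import vision
from h import *
import pickle
t=vision.read_camera("top");s=vision.read_camera("scene")
pickle.dump((t,s),open("cam0.pkl","wb"))
crop(t,"tA.png",230,135,200,150,4);crop(t,"tB.png",370,190,140,120,5);crop(s,"sA.png",170,185,230,170,3.4)
E
```

```text
(no output)
```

View pics/tA.png

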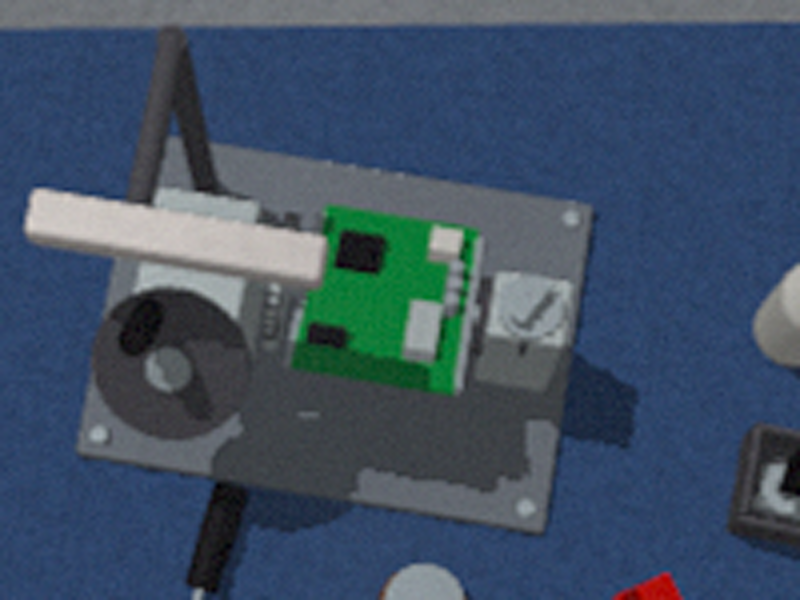

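View pics/tB.png

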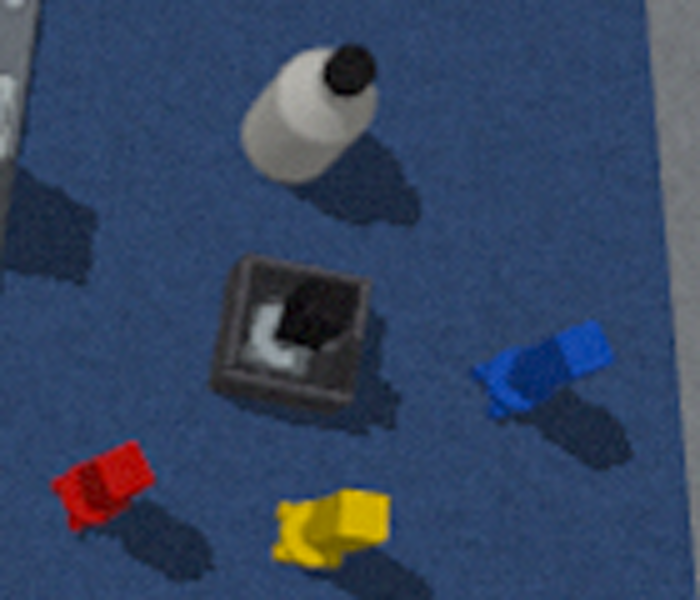

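View pics/sA.png

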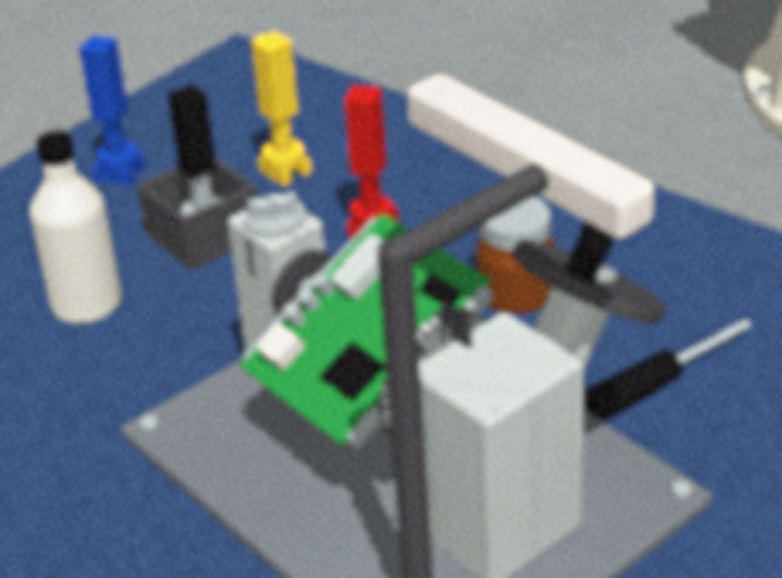

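```bash
cat > m.py <<'E'
from h import *
import pickle
from scipy.optimize import least_squares
t,s=pickle.load(open("cam0.pkl","rb"))
A=lambda x,y:(230+(x+.5)/4-.5,135+(y+.5)/4-.5)
B=lambda x,y:(370+(x+.5)/5-.5,190+(y+.5)/5-.5)
S=lambda x,y:(170+(x+.5)/3.4-.5,185+(y+.5)/3.4-.5)
W=[onz(t,A(*p),.012)[:2] for p in [(78,457),(543,533),(592,205)]]
W=np.array(W);L=np.array([(-.12,.155),(-.12,-.175),(.12,-.175)])
print(W, [np.linalg.norm(W[i]-W[i+1]) for i in (0,1)])
f=lambda q:((L@np.array([[np.cos(q[2]),np.sin(q[2])],[-np.sin(q[2]),np.cos(q[2])]])+q[:2])-W).ravel()
q=least_squares(f,[.5,0,0]);print("stage",q.x,q.fun)
sx,sy,th=q.x
def st(p):
    p=np.array(p)/1000.;return np.array([sx+np.cos(th)*p[0]-np.sin(th)*p[1],sy+np.sin(th)*p[0]+np.cos(th)*p[1],p[2]])
for n,p in dict(hub=(-82,80,170),scr=(0,-135,150),lb=(-31,75,279),nl=(-120,155,12),fr=(120,-175,12)).items():
    w=st(p);u=proj(t,w)[0];v=proj(s,w)[0];print(n,w.round(4),"A",((u-[230,135])*4).round(),"S",((v-[170,185])*3.4).round())
C=np.array([onz(t,B(*p),.05)[:2] for p in [(240,255),(370,275),(350,412),(210,385)]])
print("cup",C,C.mean(0),[np.linalg.norm(C[i]-C[i-1]) for i in range(4)])
E
python3 m.py
```

```text
[[ 0.54734203  0.13714172]
 [ 0.49169293 -0.18377341]
 [ 0.72668204 -0.22515874]] [np.float64(0.32570438249449596), np.float64(0.23860558616652178)]
stage [ 0.63904313 -0.03334562 -0.17088263] [-0.00019302  0.00266136 -0.00066115 -0.00161708  0.00085416 -0.00104428]
hub [0.5718 0.0594 0.17  ] A [168. 370.] S [595. 271.]
scr [ 0.6161 -0.1664  0.15  ] A [530. 305.] S [275. 213.]
lb [0.6212 0.0458 0.279 ] A [175. 242.] S [528. 149.]
nl [0.5471 0.1398 0.012 ] A [ 73. 456.] S [716. 489.]
fr [ 0.7275 -0.2262  0.012 ] A [592. 202.] S [120. 426.]
cup [[ 0.55951538 -0.32312223]
 [ 0.54795276 -0.3927811 ]
 [ 0.47367159 -0.37768725]
 [ 0.48880999 -0.30361858]] [ 0.51748743 -0.34930229] [np.float64(0.07334605725273552), np.float64(0.07061198893445643), np.float64(0.07579918732794601), np.float64(0.07559986539813626)]
```

```bash
cat > m2.py <<'E'
from m import *
obsT={(-120,155):A(78,457),(-120,-175):A(543,533),(120,-175):A(592,205)}
obsS={(-120,155):S(712,497),(120,-175):S(122,431),(120,155):(300,389)}
def f2(q):
    c,sn=np.cos(q[2]),np.sin(q[2]);o=[]
    for r,ob in((t,obsT),(s,obsS)):
        P=[[q[0]+c*a*1e-3-sn*b*1e-3,q[1]+sn*a*1e-3+c*b*1e-3,.012] for a,b in ob]
        o.append((proj(r,P)-np.array(list(ob.values()))).ravel())
    return np.concatenate(o)
q2=least_squares(f2,q.x,loss='soft_l1');sx,sy,th=q2.x
print("stage2",q2.x,q2.fun.round(1) if q2.fun is not None else 0)
def st(p):
    p=np.array(p,float)/1000.;return np.array([sx+np.cos(th)*p[0]-np.sin(th)*p[1],sy+np.sin(th)*p[0]+np.cos(th)*p[1],p[2]])
a=np.radians(35)
AX=np.array([-np.sin(a),0,np.cos(a)]);U=np.array([np.cos(a),0,np.sin(a)]);V=np.cross(AX,U)
def grip(phi,h=29,R=38): # phi from U about AX; stage frame -> world
    return st(np.array([-82,80,170])+h*AX+R*(np.cos(phi)*U+np.sin(phi)*V))
if __name__=="__main__":
    im=t["frame"][:,:,::-1].copy();im=cv2.resize(im[135:285,230:430],None,fx=4,fy=4,interpolation=cv2.INTER_CUBIC)
    i2=cv2.resize(s["frame"][185:355,170:400,::-1],None,fx=3.4,fy=3.4,interpolation=cv2.INTER_CUBIC)
    for k in range(24):
        ph=k*np.pi/12
        for I,r,o,sc in((im,t,[230,135],4),(i2,s,[170,185],3.4)):
            for h,col in((0,(0,255,255)),(56,(0,0,255))):
                p=(proj(r,grip(ph,h))[0]-o)*sc;cv2.circle(I,tuple(int(x) for x in p),2,col,-1)
                if h==56 and k%2==0: cv2.putText(I,str(k),tuple(int(x) for x in p),0,.4,(255,255,255),1)
    cv2.imwrite("pics/ovT.png",im);cv2.imwrite("pics/ovS.png",i2)
E
python3 m2.py
```

```text
[[ 0.54734203  0.13714172]
 [ 0.49169293 -0.18377341]
 [ 0.72668204 -0.22515874]] [np.float64(0.32570438249449596), np.float64(0.23860558616652178)]
stage [ 0.63904313 -0.03334562 -0.17088263] [-0.00019302  0.00266136 -0.00066115 -0.00161708  0.00085416 -0.00104428]
hub [0.5718 0.0594 0.17  ] A [168. 370.] S [595. 271.]
scr [ 0.6161 -0.1664  0.15  ] A [530. 305.] S [275. 213.]
lb [0.6212 0.0458 0.279 ] A [175. 242.] S [528. 149.]
nl [0.5471 0.1398 0.012 ] A [ 73. 456.] S [716. 489.]
fr [ 0.7275 -0.2262  0.012 ] A [592. 202.] S [120. 426.]
cup [[ 0.55951538 -0.32312223]
 [ 0.54795276 -0.3927811 ]
 [ 0.47367159 -0.37768725]
 [ 0.48880999 -0.30361858]] [ 0.51748743 -0.34930229] [np.float64(0.07334605725273552), np.float64(0.07061198893445643), np.float64(0.07579918732794601), np.float64(0.07559986539813626)]
stage2 [ 0.63972332 -0.03380851 -0.17340527] [-0.9 -0.3  0.6  0.1  0.6 -0.4  1.1 -1.9 -0.4 -1.3  0.   2.7]
```

```bash
python3 -c "
import cv2,numpy as np
a=cv2.imread('pics/ovT.png')[160:460,60:360];b=cv2.imread('pics/ovS.png')[80:380,450:750]
cv2.imwrite('pics/ov.png',np.hstack([cv2.resize(a,(400,400)),cv2.resize(b,(400,400))]))"
```

```text
(no output)
```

View pics/ov.png

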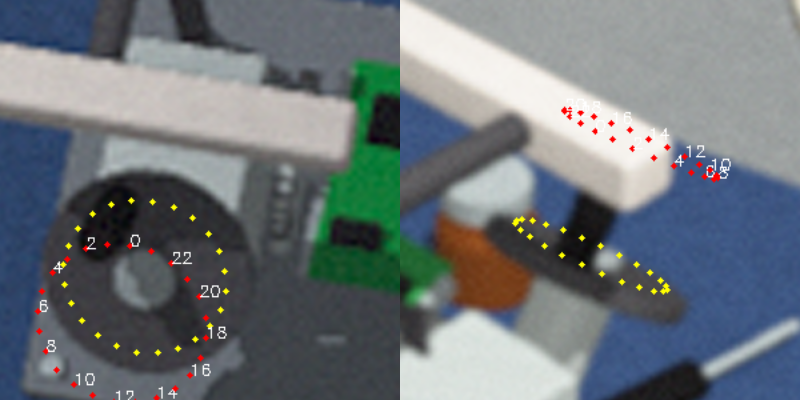

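```bash
cat > b.py <<'E'
from m2 import *
P=[tri([t,s],[A(*a),S(*b)]) for a,b in [((480,230),(243,367)),((457,393),(385,215)),((327,207),(345,440)),((294,370),(490,290))]]
Ri=np.array([[np.cos(th),np.sin(th),0],[-np.sin(th),np.cos(th),0],[0,0,1]])
for p in P: print((1000*Ri@(p-[sx,sy,0])).round(1))
for i,j in((0,1),(2,3),(0,2),(1,3)):
    d=Ri@(P[j]-P[i]);print(i,j,np.linalg.norm(d), "tilt",np.arctan2(d[2],-d[0]))
def triS(a,b): return (1000*Ri@(tri([t,s],[A(*a),S(*b)])-[sx,sy,0])).round(1)
print("driver top", tri([t,s],[B(322,318),S(188,93)]))
E
python3 b.py|tail -9
```

```text
[ 65.6 -96.   79.8]
[-61.1 -96.5 138. ]
[64.3  7.9 81.9]
[-61.    7.6 129.6]
0 1 0.1394307720397975 tilt 0.43014856171132515
2 3 0.1339687599663917 tilt 0.36360432249943886
0 2 0.10400898752708153 tilt 0.9901954180213823
1 3 0.10443115803092942 tilt -1.58708716001495
driver top [ 0.51359878 -0.34894812  0.13305248]
```

```bash
cat > c.py <<'E'
from m2 import *
from scipy.spatial.transform import Rotation as Ro
Rs=np.array([[np.cos(th),-np.sin(th),0],[np.sin(th),np.cos(th),0],[0,0,1]])
def ori(lam,sg):
    y=Rs@np.array([np.sin(lam),0,-np.cos(lam)]);z=Rs@np.array([0,sg,0.]);x=np.cross(y,z)
    return Ro.from_matrix(np.c_[x,y,z]).as_quat(),y
E
cat > c1.py <<'E'
from c import *
from workcell import kinematics
for lam in (35,43,50):
  for sg in (1,-1):
    qn,y=ori(np.radians(lam),sg)
    print(lam,sg,[None if (j:=kinematics.solve_ik(grip(.35,36)-.09*y+.002*y,qn)) is None else np.round(j,2)])
    for ph in np.arange(0,6.3,1.57):
        j=kinematics.solve_ik(grip(ph,36)+.002*y,qn);print('  ',None if j is None else np.round(j,2))
E
python3 c1.py|tail -32
```

```text
[ 0.15  0.11  2.25 -0.78  0.26 -0.54]
   [ 0.22  0.14  2.16 -0.69  0.35 -0.59]
35 -1 [array([ 0.3 , -0.05,  2.16, -0.54,  0.54,  2.44])]
   [ 0.22  0.14  2.16 -0.69  0.35  2.55]
   [ 0.33  0.16  2.2  -0.89  0.37  2.85]
   [ 0.28  0.14  2.3  -1.07  0.29  3.  ]
   [ 0.15  0.11  2.25 -0.78  0.26  2.6 ]
   [ 0.22  0.14  2.16 -0.69  0.35  2.55]
43 1 [array([ 0.37, -0.07,  2.27, -0.96,  0.44, -0.25])]
   None
   None
   None
   None
   None
43 -1 [array([ 0.37, -0.07,  2.27, -0.96,  0.44,  2.89])]
   None
   None
   None
   None
   None
50 1 [None]
   [0.28 0.17 2.31 4.31 0.38 0.74]
   [0.42 0.21 2.34 4.34 0.48 0.82]
   [0.38 0.21 2.44 4.11 0.51 1.04]
   [0.22 0.16 2.41 4.01 0.39 1.  ]
   [0.28 0.17 2.31 4.31 0.38 0.74]
50 -1 [None]
   [ 0.28  0.17  2.31  4.31  0.38 -2.41]
   [ 0.42  0.21  2.34  4.34  0.48 -2.32]
   [ 0.38  0.21  2.44  4.11  0.51 -2.1 ]
   [ 0.22  0.16  2.41  4.01  0.39 -2.14]
   [ 0.28  0.17  2.31  4.31  0.38 -2.41]
```

```bash
cat > d1.py <<'E'
from c import *
from workcell import bot,hand,kinematics,get_obs,vision
qn,y=ori(np.radians(35),1)
q0=get_obs()["joint_pos"]
for b in (.16,.13,.11,.09):
    j=kinematics.solve_ik(grip(.35,36)-(b-.002)*y,qn);print(b,j)
pre=None
for b in (.16,.13,.11,.09):
    pre=kinematics.solve_ik(grip(.35,36)-(b-.002)*y+Rs@np.array([-.04,0,0]),qn)
    if pre is not None: print("pre",b,pre);break
bot.goto_joints([0.9,-0.1,1.9,0,1.2,0]);print(get_obs()["position"],get_obs()["time_s"])
bot.goto_joints(pre);o=get_obs();print(o["position"],o["time_s"])
r=vision.read_camera("wrist")
pickle.dump(r,open("w1.pkl","wb"));cv2.imwrite("pics/w1.png",r["frame"][:,:,::-1])
for h in (0,36,56): print(h,proj(r,grip(.35,h)))
print(proj(r,grip(0,6,0)))
E
python3 d1.py|tail -12
```

```text
stage2 [ 0.63972332 -0.03380851 -0.17340527] [-0.9 -0.3  0.6  0.1  0.6 -0.4  1.1 -1.9 -0.4 -1.3  0.   2.7]
0.16 [ 0.36000543 -0.18824452  2.13493746 -0.46547173  0.70728948 -0.75554387]
0.13 [ 0.33478158 -0.13071837  2.14666192 -0.48976122  0.63515621 -0.7374009 ]
0.11 [ 0.31914268 -0.09073262  2.15222942 -0.5104943   0.58848785 -0.72069727]
0.09 [ 0.30436406 -0.04963203  2.15596751 -0.53545044  0.54320969 -0.69973531]
pre 0.16 [ 0.42824055 -0.25718894  2.18425048 -0.49402368  0.75412987 -0.68442501]
[0.28312216 0.35985171 0.36732879] 1.3333
[0.45503978 0.09386873 0.34941459] 2.5417
0 [[316.78633861 239.42128485]]
36 [[316.68140348 250.20798144]]
56 [[316.61285301 257.26239775]]
[[303.74688311 207.06974224]]
```

View pics/w1.png

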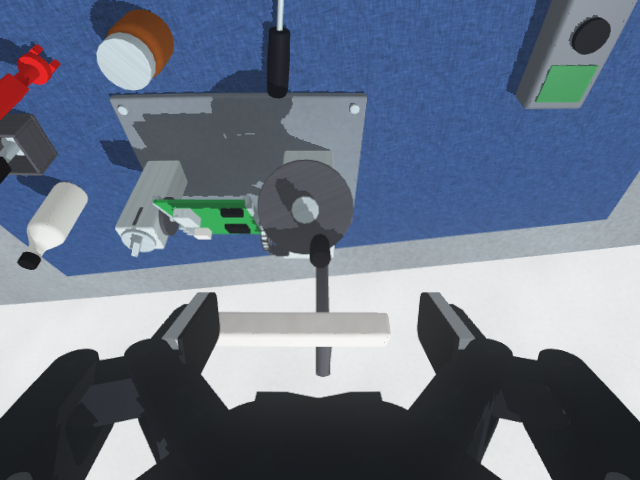

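The wrist view shows the crank disc with its boss at about (305,209) and the handle at about (320,250), seen almost end-on. The hub was predicted at (304,207), so the stage pose is good to about 1 mm. The light bar is in front of the jaws at (305,328).

```bash
python3 - <<'E' | tail -8
from c import *
r=pickle.load(open("w1.pkl","rb"));f=r["frame"].astype(int);g=f.sum(2)
crop(r,"w1c.png",245,150,120,125,5)
sub=g[225:272,300:340];m=(sub<110);n,l,stt,ce=cv2.connectedComponentsWithStats(m.astype(np.uint8));print(stt,ce+[300,225])
sub=f[190:228,285:325];
m=(sub.sum(2)>360);n,l,stt,ce=cv2.connectedComponentsWithStats(m.astype(np.uint8));print(stt,ce+[285,190])
for p in(.2,.3,.35,.4): print(p,proj(r,grip(p,0)),proj(r,grip(p,56)))
E
```

```text
[318.92274678 243.20171674]]
[[  0   0  40  38 969]
 [  7   7  27  26 551]] [[304.08978328 208.01754386]
 [305.22141561 209.34845735]]
0.2 [[311.5778596  240.83487816]] [[310.48260753 258.89999616]]
0.3 [[315.0742789  239.97598846]] [[314.59751112 257.90519867]]
0.35 [[316.78633861 239.42128485]] [[316.61285301 257.26239775]]
0.4 [[318.46898455 238.78456004]] [[318.59396062 256.52431462]]
```

View pics/w1c.png

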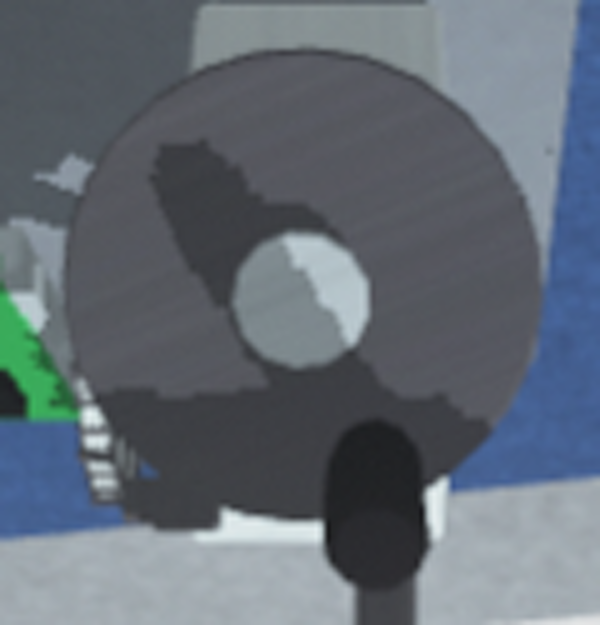

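```bash
cat > c2.py <<'E'
from c import *
r=pickle.load(open("w1.pkl","rb"))
def cast(uv,P0,n):
    o,d=ray(r,uv);return o+d*((P0-o)@n)/(d@n)
AXw=Rs@AX
D=cast((305.22,209.35),grip(0,6,0),AXw)-grip(0,6,0)
Uw=Rs@U;Vw=Rs@V
def gp(phi,h=36,R=38): return grip(phi,h,R)+D
tp=cast((320.3,257.9),gp(0,56,0),AXw)-gp(0,56,0);bs=cast((319.3,242.3),gp(0,0,0),AXw)-gp(0,0,0)
if __name__=="__main__":
    print("D",D,D@Uw,D@Vw)
    for v in(tp,bs): print(np.linalg.norm(v),np.arctan2(v@Vw,v@Uw))
E
python3 c2.py|tail -3
```

```text
D [0.00213415 0.00110393 0.00133857] 0.002333725072189879 0.001455595924748873
0.03707870058340135 0.4125120460782587
0.03919567009455329 0.37117189458288874
```

```bash
cat > e1.py <<'E'
from c2 import *
from workcell import bot,hand,get_obs,vision
qn,y=ori(np.radians(35),1)
P=lambda phi,b=0: gp(phi,36)+(.002-b)*y
hand.move_gripper(.055,30)
bot.reach(P(.39,.09),qn);print(get_obs()["time_s"],get_obs()["wrist_force"])
bot.servo_line(P(.39),qn,.15)
hand.move_gripper(0.0,30);o=get_obs();print(o["time_s"],o["gripper_width"],o["wrist_force"])
r=vision.read_camera("wrist");cv2.imwrite("pics/w2.png",r["frame"][:,:,::-1])
E
python3 e1.py|tail -2
```

```text
3.4833 [ 0.02139556 -0.64552968  0.07019133]
4.6417 0.019254524436768488 [-7.26600597  0.7435185   6.58130766]
```

View pics/w2.png

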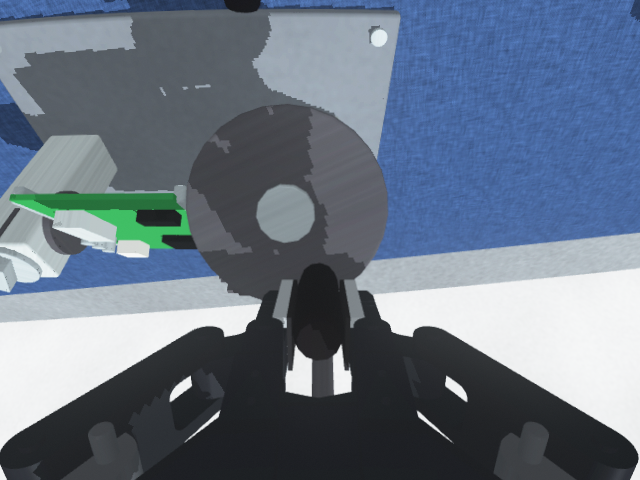

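The pads hold the handle at about (320,310), width 19 mm. Next I crank clockwise with a force-guided circle.

```bash
cat > crank.py <<'E'
import sys
from c2 import *
from workcell import bot,hand,get_obs,vision
qn,y=ori(np.radians(35),1)
P=lambda phi,b=0: gp(phi,36)+(.002-b)*y
def run(phi0,total,off,step=np.pi/12,vel=.12,maxF=60):
    n=int(np.ceil(abs(total)/step));phi=phi0;d=total/n
    for k in range(n):
        phi+=d
        bot.servo_line(P(phi)+off,qn,vel)
        o=get_obs();F=o["wrist_force"]
        rad=np.cos(phi)*Uw+np.sin(phi)*Vw;fr=F@rad;fa=F@AXw;ft=F@(-np.sin(phi)*Uw+np.cos(phi)*Vw)
        off=off+rad*np.clip(fr*4e-5,-4e-4,4e-4)
        if k%4==0: print(k,round(phi,2),"t",round(o["time_s"],2),"fr %.1f fa %.1f ft %.1f"%(fr,fa,ft),(off*1e3).round(1))
        if np.linalg.norm(F)>maxF: print("STOP",F);break
    return phi,off
if __name__=="__main__":
    if sys.argv[1]=="new": phi,off=.39,np.zeros(3)
    else: phi,off=pickle.load(open("st.pkl","rb"))
    pickle.dump(run(phi,float(sys.argv[2]),off),open("st.pkl","wb"))
E
python3 crank.py new -1.6|grep -v stage
```

```text
[[ 0.54734203  0.13714172]
 [ 0.49169293 -0.18377341]
 [ 0.72668204 -0.22515874]] [np.float64(0.32570438249449596), np.float64(0.23860558616652178)]
hub [0.5718 0.0594 0.17  ] A [168. 370.] S [595. 271.]
scr [ 0.6161 -0.1664  0.15  ] A [530. 305.] S [275. 213.]
lb [0.6212 0.0458 0.279 ] A [175. 242.] S [528. 149.]
nl [0.5471 0.1398 0.012 ] A [ 73. 456.] S [716. 489.]
fr [ 0.7275 -0.2262  0.012 ] A [592. 202.] S [120. 426.]
cup [[ 0.55951538 -0.32312223]
 [ 0.54795276 -0.3927811 ]
 [ 0.47367159 -0.37768725]
 [ 0.48880999 -0.30361858]] [ 0.51748743 -0.34930229] [np.float64(0.07334605725273552), np.float64(0.07061198893445643), np.float64(0.07579918732794601), np.float64(0.07559986539813626)]
0 0.16 t 4.94 fr -0.5 fa 10.0 ft -0.8 [-0. -0. -0.]
4 -0.75 t 5.94 fr 2.7 fa 12.7 ft -1.5 [ 0.1 -0.2  0.1]
```

```bash
python3 crank.py c -10.6|grep fr|grep " t "; python3 - <<'E'
from workcell import vision
from h import *
import pickle
t=vision.read_camera("top");s=vision.read_camera("scene");w=vision.read_camera("wrist")
pickle.dump((t,s,w),open("cam1.pkl","wb"))
crop(t,"tC.png",280,160,110,90,7);crop(s,"sC.png",220,220,110,100,7);cv2.imwrite("pics/w3.png",w["frame"][:,:,::-1])
E
```

```text
0 -1.47 t 6.69 fr 1.4 fa 15.9 ft -0.8 [ 0.2 -0.5  0.2]
4 -2.5 t 7.69 fr 2.2 fa 17.3 ft -1.4 [ 0.  -0.7  0.1]
8 -3.54 t 8.69 fr -0.2 fa 10.5 ft -1.1 [ 0.  -0.7  0.1]
12 -4.57 t 9.69 fr -1.5 fa 8.6 ft -0.3 [ 0.1 -0.9  0.2]
16 -5.61 t 10.69 fr -0.2 fa 9.4 ft -0.5 [ 0.  -1.   0.1]
20 -6.64 t 11.69 fr -0.5 fa 12.2 ft -1.0 [-0.1 -1.   0.1]
24 -7.67 t 12.69 fr -0.4 fa 15.3 ft -1.6 [-0.1 -1.   0.1]
28 -8.71 t 13.69 fr 0.4 fa 16.3 ft -2.1 [-0.1 -1.   0. ]
32 -9.74 t 14.69 fr -0.7 fa 12.2 ft -3.0 [-0.2 -1.1  0. ]
36 -10.78 t 15.69 fr 0.4 fa 8.7 ft -1.1 [-0.1 -1.1  0. ]
40 -11.81 t 16.69 fr -1.3 fa 8.6 ft -0.7 [-0.2 -1.2  0. ]
```

View pics/tC.png

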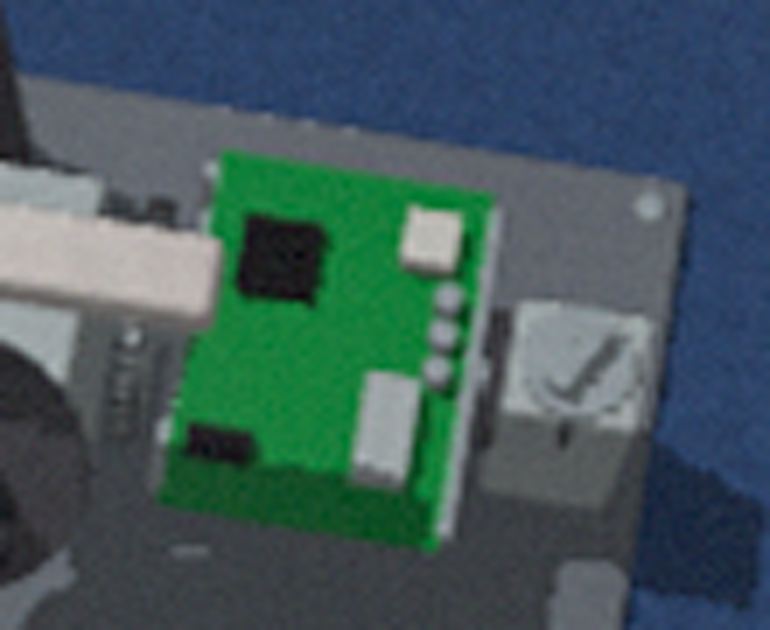

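View pics/sC.png

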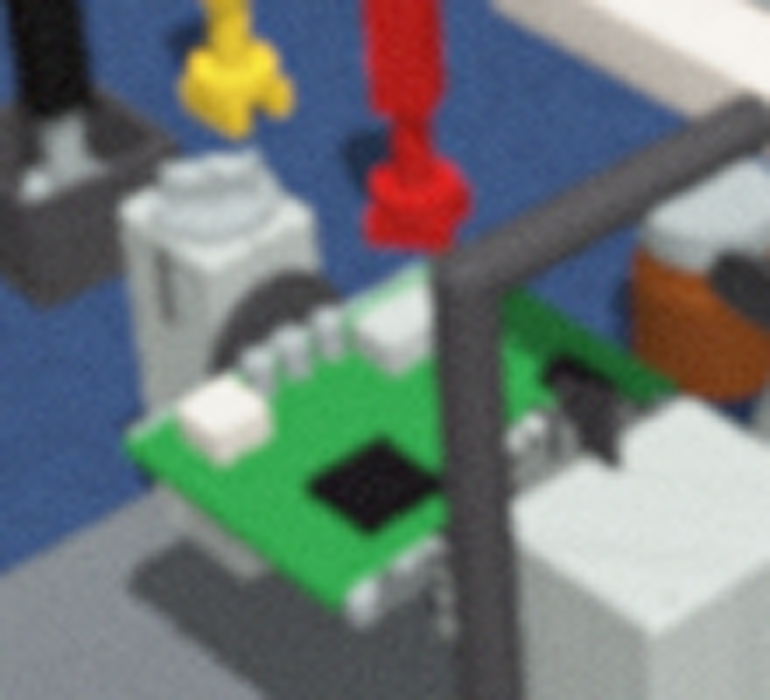

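View pics/w3.png

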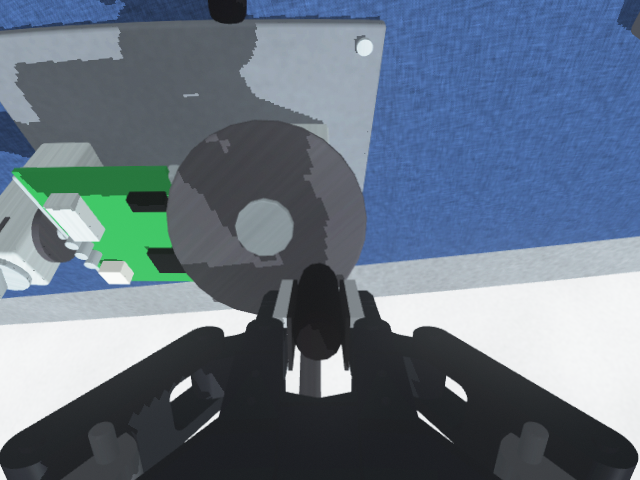

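```bash
cat > b2.py <<'E'
from c2 import *
t,s,w=pickle.load(open("cam1.pkl","rb"))
T=lambda x,y:(280+(x+.5)/7-.5,160+(y+.5)/7-.5)
S=lambda x,y:(220+(x+.5)/7-.5,220+(y+.5)/7-.5)
Ri=Rs.T
def go(c):
    P=[Ri@(tri([t,s],[T(*a),S(*b)])-[sx,sy,0]) for a,b in c]
    for p in P: print((1000*p).round(1))
    for i,j in((0,1),(2,3),(0,2),(1,3)):
        d=P[j]-P[i];print(i,j,np.linalg.norm(d).round(4), "tilt",np.arctan2(d[2],-d[0]).round(3))
go([((495,193),(128,450)),((437,548),(425,262)),((220,152),(340,605)),((160,503),(675,385))])
E
python3 b2.py|tail -8
```

```text
[ 70.8 -95.3 108.1]
[-62.9 -99.5 108.5]
[ 70.    9.2 108.6]
[-68.2   7.9 112.8]
0 1 0.1338 tilt 0.003
2 3 0.1383 tilt 0.03
0 2 0.1046 tilt 0.595
1 3 0.1076 tilt 0.69
```

```bash
cat > b3.py <<'E'
import b2
from b2 import *
import m
S0=lambda x,y:(170+(x+.5)/3.4-.5,185+(y+.5)/3.4-.5)
# corner signs (sx,sy): far-right, near-right, far-left, near-left
K=[(1,-1),(-1,-1),(1,1),(-1,1)]
ob0=([m.A(480,230),m.A(457,393),m.A(327,207),m.A(294,370)],[S0(243,367),S0(385,215),S0(345,440),S0(490,290)])
ob1=([T(495,193),T(437,548),T(220,152),T(160,503)],[S(128,450),S(425,262),S(340,605),S(675,385)])
def f(q,full=False):
    t0,t1,c,y0=q[:4];sh=(q[4:6],q[6:8]);o=[]
    for tl,ob in((t0,ob0),(t1,ob1)):
        e=np.array([np.cos(tl),0,-np.sin(tl)]);n=np.array([np.sin(tl),0,np.cos(tl)])
        P=[Rs@(np.array([0,y0,.105])+n*c+e*.07*a+np.array([0,.0525*b,0]))+[sx,sy,0] for a,b in K]
        for r,uv,d in zip((t,s),ob,sh): o.append((proj(r,P)+d-np.array(uv)).ravel())
    return np.r_[np.concatenate(o),q[4:]/2,(t0-t1-12.2/30)*100]
q=least_squares(f,[.43,.02,.005,-.043,0,0,0,0],loss='soft_l1')
print(q.x.round(4));print(np.abs(f(q.x)).round(1).tolist())
print("sd",np.sqrt(np.diag(np.linalg.inv(q.jac.T@q.jac)))[:2])
E
python3 b3.py|tail -3
```

```text
6.940e-02 -3.348e-01]
[0.0, 0.1, 0.4, 0.6, 0.2, 0.3, 0.5, 0.3, 0.3, 0.3, 0.2, 0.0, 0.4, 1.0, 0.3, 2.9, 0.3, 0.0, 0.5, 0.3, 0.5, 0.4, 0.0, 0.2, 0.5, 0.0, 5.2, 0.6, 0.5, 0.4, 0.4, 1.1, 0.3, 0.5, 0.0, 0.2, 0.1]
sd [0.01692941 0.01721516]
```

```bash
python3 b3.py|tail -4|head -2
```

```text
[ 4.227e-01  1.670e-02  9.000e-04 -4.610e-02 -6.737e-01 -9.547e-01
  6.940e-02 -3.348e-01]
```

```bash
python3 crank.py c -0.55|grep " t "; cat > r1.py <<'E'
from crank import *
phi,off=pickle.load(open("st.pkl","rb"));print(phi)
bot.dwell(.3)
hand.move_gripper(.05)
bot.servo_line(P(phi,.10)+off,qn,.2)
bot.servo_line(P(phi,.14)+off+Rs@np.array([-.05,0,.02]),qn,.25)
t=vision.read_camera("top");s=vision.read_camera("scene");w=vision.read_camera("wrist")
pickle.dump((t,s,w),open("cam2.pkl","wb"));o=get_obs();print(o["time_s"],o["position"],o["joint_pos"])
crop(t,"tD.png",280,160,110,90,7);crop(s,"sD.png",220,220,110,100,7);cv2.imwrite("pics/w4.png",w["frame"][:,:,::-1])
E
python3 r1.py|tail -3
```

```text
0 -11.99 t 17.09 fr 0.4 fa 9.3 ft -0.9 [-0.2 -1.2  0. ]
stage2 [ 0.63972332 -0.03380851 -0.17340527] [-0.9 -0.3  0.6  0.1  0.6 -0.4  1.1 -1.9 -0.4 -1.3  0.   2.7]
-12.359999999999996
19.6 [0.45890791 0.08704289 0.35375368] [ 0.40469216 -0.25802874  2.17415476 -0.47502353  0.7558729  -0.72149145]
```

View pics/w4.png

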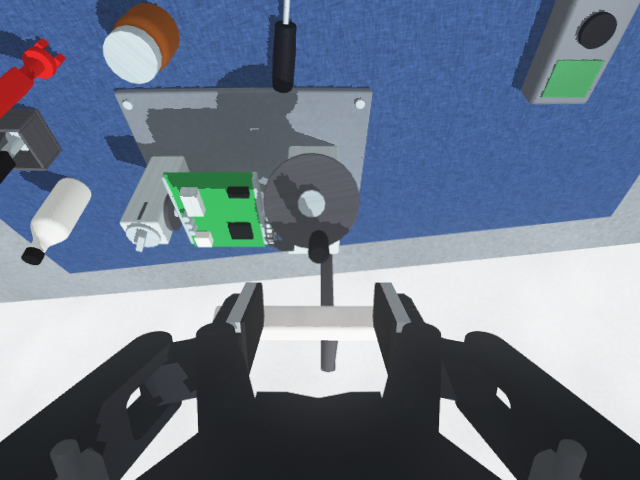

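View pics/sD.png

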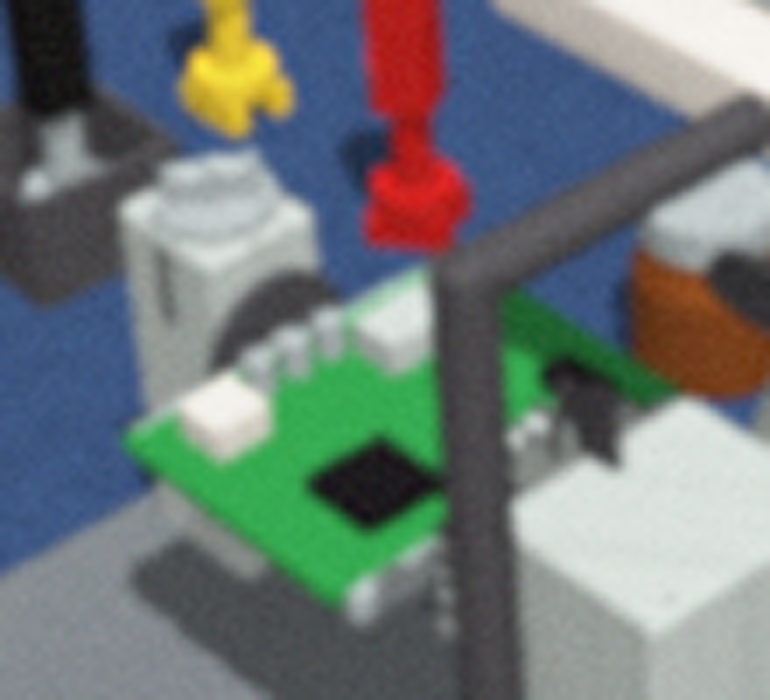

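```bash
python3 - <<'E'|tail -12
from c2 import *
w=pickle.load(open("cam2.pkl","rb"))[2]
crop(w,"w4c.png",110,145,180,120,4.4)
for tl in(-.05,0,.05):
    e=np.array([np.cos(tl),0,-np.sin(tl)]);n=np.array([np.sin(tl),0,np.cos(tl)])
    P=[Rs@(np.array([0,-.046,.105])+n*.001+e*.07*a+np.array([0,.0525*b,0]))+[sx,sy,0]+D for a,b in [(1,-1),(-1,-1),(1,1),(-1,1)]]
    print(tl,((proj(w,P)-[110,145])*4.4).round(1).tolist())
E
```

```text
scr [ 0.6161 -0.1664  0.15  ] A [530. 305.] S [275. 213.]
lb [0.6212 0.0458 0.279 ] A [175. 242.] S [528. 149.]
nl [0.5471 0.1398 0.012 ] A [ 73. 456.] S [716. 489.]
fr [ 0.7275 -0.2262  0.012 ] A [592. 202.] S [120. 426.]
cup [[ 0.55951538 -0.32312223]
 [ 0.54795276 -0.3927811 ]
 [ 0.47367159 -0.37768725]
 [ 0.48880999 -0.30361858]] [ 0.51748743 -0.34930229] [np.float64(0.07334605725273552), np.float64(0.07061198893445643), np.float64(0.07579918732794601), np.float64(0.07559986539813626)]
stage2 [ 0.63972332 -0.03380851 -0.17340527] [-0.9 -0.3  0.6  0.1  0.6 -0.4  1.1 -1.9 -0.4 -1.3  0.   2.7]
-0.05 [[370.2, 441.7], [232.1, 106.0], [678.2, 442.1], [616.9, 103.2]]
0 [[372.6, 433.8], [228.2, 114.4], [679.3, 434.2], [615.2, 111.6]]
0.05 [[374.9, 425.6], [224.6, 123.3], [680.4, 426.0], [613.6, 120.6]]
```

View pics/w4c.png

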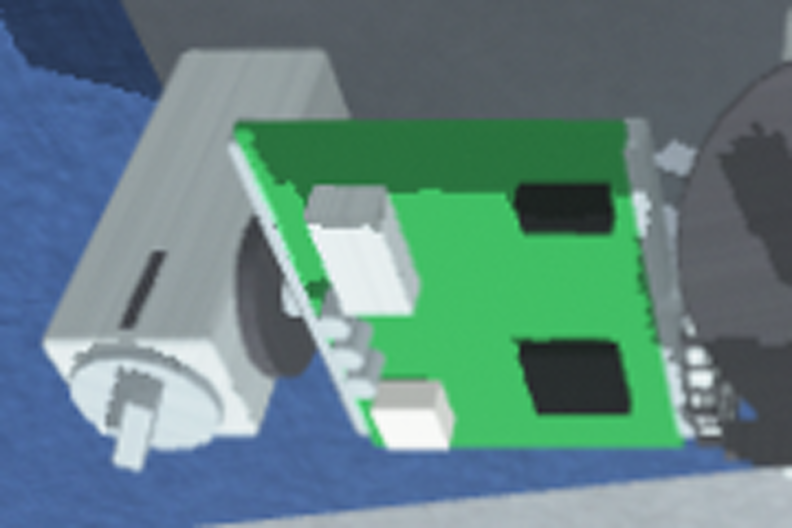

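```bash
cat > g1.py <<'E'
from c2 import *
from workcell import bot,hand,kinematics,get_obs,vision
from scipy.spatial.transform import Rotation as Ro
o=get_obs();w=pickle.load(open("cam2.pkl","rb"))[2]
Vw_=w["view"];C=-Vw_[:3,:3].T@Vw_[:3,3];Rt=Ro.from_quat(o["orientation"]).as_matrix()
c_t=Rt.T@(C-o["position"]);cam_R=Rt.T@Vw_[:3,:3].T
print("cam in tool",c_t,"fwd",cam_R[:,2])
def down(yaw): # z_tool (jaw dir) at yaw in world
    z=np.array([np.cos(yaw),np.sin(yaw),0]);y=np.array([0,0,-1.]);return Ro.from_matrix(np.c_[np.cross(y,z),y,z]).as_quat()
if __name__=="__main__":
  for yaw in np.arange(-3.1,3.2,.39):
    j=kinematics.solve_ik(np.array([.52,-.35,.2]),down(yaw));k=kinematics.solve_ik(np.array([.617,-.168,.3]),down(yaw))
    Rr=Ro.from_quat(down(yaw)).as_matrix()
    print(round(yaw,2),None if j is None else j.round(2),None if k is None else k.round(2),(Rr@c_t).round(3),(Rr@cam_R[:,2]).round(2))
E
python3 g1.py|tail -18
```

```text
cam in tool [-0.06884017 -0.12514314  0.00035784] fwd [2.78324873e-01 9.60486981e-01 1.59474298e-04]
-3.1 [-0.59  0.4   1.67 -0.    1.06  2.51] [-0.27  0.33  1.54 -0.    1.26  2.83] [ 0.003 -0.069  0.125] [-0.01  0.28 -0.96]
-2.71 [-0.59  0.4   1.67 -0.    1.06  2.12] [-0.27  0.33  1.54 -0.    1.26  2.44] [ 0.028 -0.063  0.125] [-0.12  0.25 -0.96]
-2.32 [-0.59  0.4   1.67 -0.    1.06  1.73] [-0.27  0.33  1.54 -0.    1.26  2.05] [ 0.05  -0.047  0.125] [-0.2   0.19 -0.96]
-1.93 [-0.59  0.4   1.67 -0.    1.06  1.34] [-0.27  0.33  1.54  0.    1.26  1.66] [ 0.064 -0.025  0.125] [-0.26  0.1  -0.96]
-1.54 [-0.59  0.4   1.67 -0.    1.06  0.95] [-0.27  0.33  1.54 -0.    1.26  1.27] [0.069 0.002 0.125] [-0.28 -0.01 -0.96]
-1.15 [-0.59  0.4   1.67 -0.    1.06  0.56] [-0.27  0.33  1.54 -0.    1.26  0.88] [0.063 0.028 0.125] [-0.25 -0.11 -0.96]
-0.76 [-0.59  0.4   1.67 -0.    1.06  0.17] [-0.27  0.33  1.54  0.    1.26  0.49] [0.048 0.05  0.125] [-0.19 -0.2  -0.96]
-0.37 [-0.59  0.4   1.67 -0.    1.06 -0.22] [-0.27  0.33  1.54 -0.    1.26  0.1 ] [0.025 0.064 0.125] [-0.1  -0.26 -0.96]
0.02 [-0.59 
[... 369 characters left out ...]
9  0.4   1.67 -0.    1.06 -1.78] [-0.27  0.33  1.54 -0.    1.26 -1.46] [-0.064  0.026  0.125] [ 0.26 -0.1  -0.96]
1.58 [-0.59  0.4   1.67 -0.    1.06 -2.17] [-0.27  0.33  1.54 -0.    1.26 -1.85] [-0.069 -0.     0.125] [ 0.28  0.   -0.96]
1.97 [-0.59  0.4   1.67 -0.    1.06 -2.56] [-0.27  0.33  1.54 -0.    1.26 -2.24] [-0.064 -0.026  0.125] [ 0.26  0.11 -0.96]
2.36 [-0.59  0.4   1.67 -0.    1.06 -2.95] [-0.27  0.33  1.54 -0.    1.26 -2.63] [-0.049 -0.049  0.125] [ 0.2   0.2  -0.96]
2.75 [-0.59  0.4   1.67 -0.    1.06  2.94] None [-0.027 -0.063  0.125] [ 0.11  0.26 -0.96]
3.14 [-0.59  0.4   1.67 -0.    1.06  2.55] [-0.27  0.33  1.54 -0.    1.26  2.87] [-0.    -0.069  0.125] [ 0.    0.28 -0.96]
```

```bash
cat > g2.py <<'E'
from g1 import *
j=o["joint_pos"].copy();j[0]=-.35;bot.goto_joints(j)
hand.move_gripper(.06)
bot.reach([.52,-.30,.36],down(-.1))
t=vision.read_camera("top");w=vision.read_camera("wrist");pickle.dump((t,w),open("cam3.pkl","wb"))
cv2.imwrite("pics/w5.png",w["frame"][:,:,::-1]);print(get_obs()["time_s"])
E
python3 g2.py|tail -1
```

```text
21.975
```

View pics/w5.png

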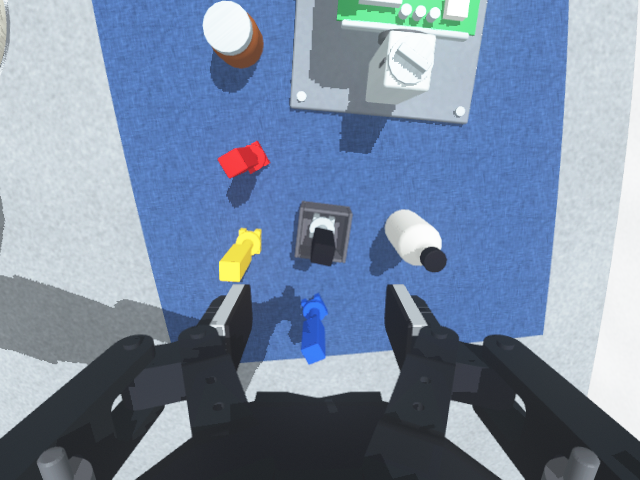

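The wrist view has the black driver in the cup at (322,240), the screw on the pillar at (409,62), the blue look-alike at (313,330), yellow at (240,255), red at (243,158) and the bottle at (413,240).

```bash
python3 - <<'E'
from h import *
import pickle
t,w=pickle.load(open("cam3.pkl","rb"))
crop(w,"w5a.png",285,190,80,90,6.5);crop(w,"w5b.png",360,20,85,90,6.5)
a=cv2.imread("pics/w5a.png");b=cv2.imread("pics/w5b.png");b=cv2.resize(b,None,fx=.5,fy=.5) if 0 else b
h=min(a.shape[0],b.shape[0]);c=np.hstack([a[:h],b[:h]])[:, :];print(a.shape,b.shape,c.shape)
c=cv2.resize(c,(800,int(h*800/c.shape[1])));cv2.imwrite("pics/w5c.png",c)
E
```

```text
(585, 520, 3) (585, 552, 3) (585, 1072, 3)
```

View pics/w5a.png

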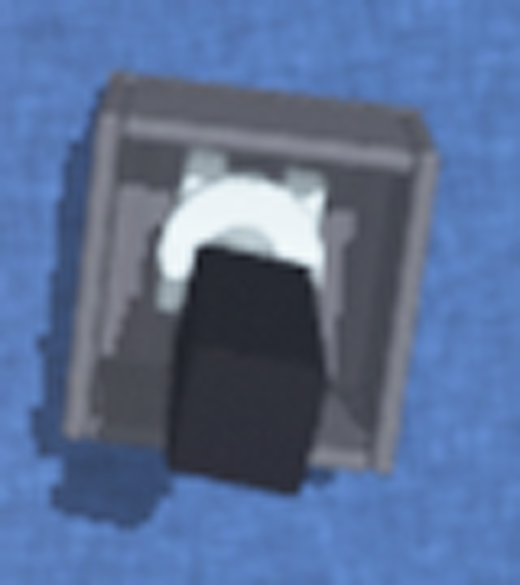

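View pics/w5b.png

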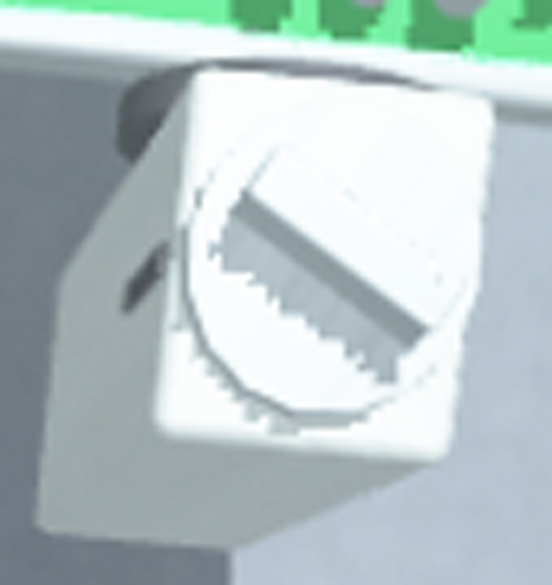

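```bash
cat > k.py <<'E'
from c2 import *
tt,w=pickle.load(open("cam3.pkl","rb"))
a=lambda x,y:(285+(x+.5)/6.5-.5,190+(y+.5)/6.5-.5)
b=lambda x,y:(360+(x+.5)/6.5-.5,20+(y+.5)/6.5-.5)
def L(p,z,f): return np.array([onz(w,f(*q),z)[:2] for q in p])
H=L([(185,347),(322,360),(300,492),(170,468)],.135,a);print("handle top",H.mean(0),[np.linalg.norm(H[i]-H[i-1]).round(4) for i in range(4)],[np.degrees(np.arctan2(*(H[i]-H[i-1])[::-1])).round(1) for i in range(4)])
Pr=L([(207,165),(168,300),(305,180)],.017,a);print("prongs",Pr,np.degrees(np.arctan2(*(Pr[1]-Pr[0])[::-1])),np.degrees(np.arctan2(*(Pr[2]-Pr[0])[::-1])),np.linalg.norm(Pr[2]-Pr[0]))
# cup rim inside corners/outer corners
Cu=L([(125,120),(432,150),(385,470),(70,432)],.05,a);print("cup",Cu.mean(0),[np.linalg.norm(Cu[i]-Cu[i-1]).round(4) for i in range(4)],[np.degrees(np.arctan2(*(Cu[i]-Cu[i-1])[::-1])).round(1) for i in range(4)])
for z in(.16,.165,.17):
    E=L([(243,197),(424,333)],z,b);print("bar edge",E,np.linalg.norm(E[1]-E[0]).round(4),np.degrees(np.arctan2(*(E[1]-E[0])[::-1])))
PT=L([(200,70),(495,98),(450,460),(160,432)],.145,b);print("pillar top",PT.mean(0),[np.linalg.norm(PT[i]-PT[i-1]).round(4) for i in range(4)],"pred",st((0,-135,145)),st((0,-135,145))+D)
for z in(.148,.152,.156): print("flange",L([(332,245)],z,b))
E
python3 k.py|tail -14;
```

```text
prongs [[ 0.51535077 -0.33189569]
 [ 0.50373974 -0.36135167]
 [ 0.53621527 -0.33730905]] -111.51348787850222 -14.544867180518768 0.021555318681772764
cup [ 0.52285005 -0.35298164] [np.float64(0.0673), np.float64(0.062), np.float64(0.069), np.float64(0.0665)] [np.float64(73.8), np.float64(-11.3), np.float64(-102.3), np.float64(167.0)]
bar edge [[ 0.60428414 -0.15996796]
 [ 0.62829571 -0.17928239]] 0.0308 -38.81249522740045
bar edge [[ 0.60311269 -0.16103308]
 [ 0.62675549 -0.18005087]] 0.0303 -38.812495227400355
bar edge [[ 0.60194124 -0.16209819]
 [ 0.62521527 -0.18081935]] 0.0299 -38.81249522740057
pillar top [ 0.61928772 -0.16701902] [np.float64(0.0481), np.float64(0.0419), np.float64(0.0485), np.float64(0.0426)] pred [ 0.61643075 -0.16678391  0.145     ] [ 0.6185649  -0.16567997  0.14633857]
flange [[ 0.61933342 -0.1647286 ]]
flange [[ 0.61825124 -0.16549399]]
flange [[ 0.61716907 -0.16625938]]
```

```bash
python3 k.py|grep handle; 
```

```text
handle top [ 0.52043387 -0.34971387] [np.float64(0.0215), np.float64(0.0229), np.float64(0.0237), np.float64(0.0224)] [np.float64(77.3), np.float64(-11.3), np.float64(-103.9), np.float64(163.2)]
```

```bash
cat > g3.py <<'E'
from g1 import *
psi=np.radians(-13.7)
hand.move_gripper(.055,60)
bot.reach([.520,-.350,.22],down(psi))
bot.servo_line([.520,-.350,.103],down(psi),.15)
r=vision.read_camera("wrist");cv2.imwrite("pics/w6a.png",r["frame"][:,:,::-1])
hand.move_gripper(0,60);o=get_obs();print(o["time_s"],o["gripper_width"],o["wrist_force"],o["position"])
r=vision.read_camera("wrist");cv2.imwrite("pics/w6.png",r["frame"][:,:,::-1])
E
python3 g3.py|tail -1
```

```text
24.2083 0.02350551712300496 [-0.99961107  0.35758688  5.86298827] [ 0.52045433 -0.35035131  0.10386423]
```

View pics/w6a.png

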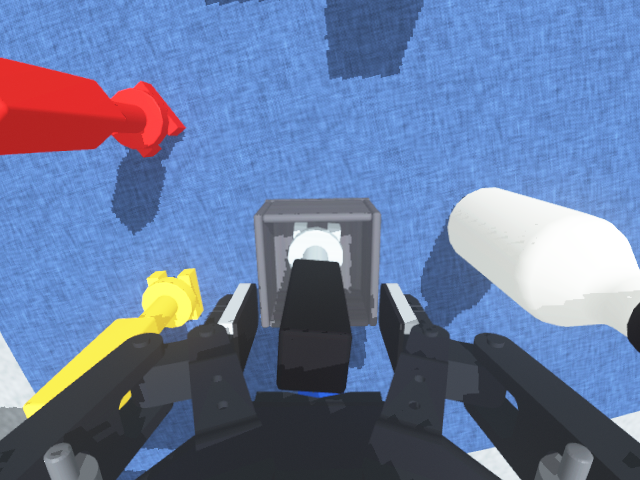

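View pics/w6.png

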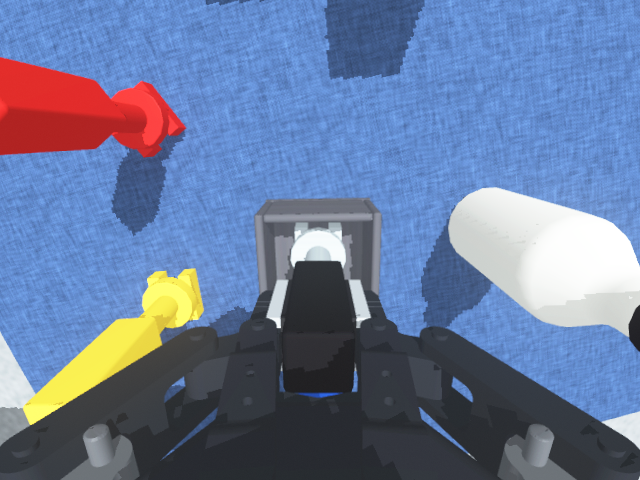

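```bash
cat > g4.py <<'E'
from g1 import *
psi=np.radians(51.2)
bot.servo_line([.520,-.350,.31],None,.25)
bot.reach([.6185,-.166,.31],down(psi))
bot.servo_line([.6185,-.166,.280],down(psi),.15)
t=vision.read_camera("top");s=vision.read_camera("scene");r=vision.read_camera("wrist");cv2.imwrite("pics/w7.png",r["frame"][:,:,::-1])
pickle.dump((t,s,r),open("cam4.pkl","wb"))
crop(s,"s7.png",200,150,110,110,5)
o=get_obs();print(o["time_s"],o["gripper_width"],o["wrist_force"],o["position"])
E
python3 g4.py|tail -1
```

```text
26.575 0.023450447020815696 [ 0.03924481 -0.55323299 -1.00017722] [ 0.61882496 -0.16671859  0.28102394]
```

View pics/w7.png

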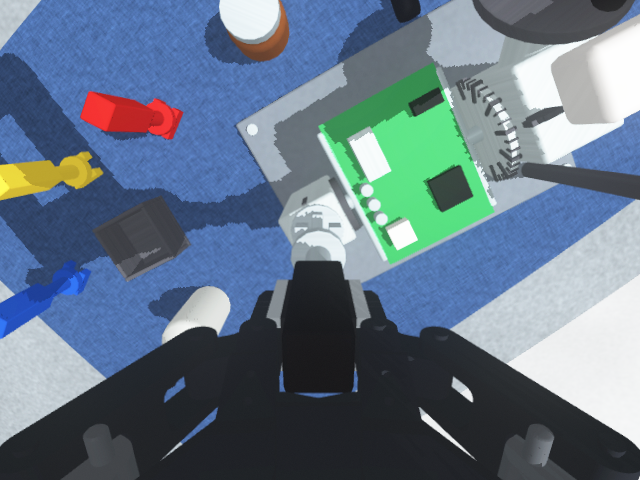

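View pics/s7.png

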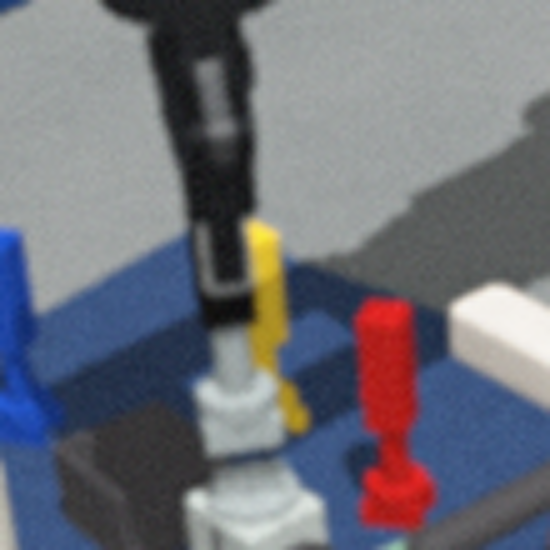

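```bash
cat > g5.py <<'E'
from g1 import *
psi=np.radians(51.2);z=.2795
while z>.236:
    z-=.004 if z>.272 else .003
    bot.servo_line([.6185,-.166,z],down(psi),.08)
    o=get_obs();F=o["wrist_force"];print(round(z,4),o["position"].round(4),F.round(1),o["ft_torque"].round(2))
    if F[2]>8: break
r=vision.read_camera("wrist");s=vision.read_camera("scene");cv2.imwrite("pics/w8.png",r["frame"][:,:,::-1])
crop(s,"s8.png",200,150,110,110,5);print(get_obs()["time_s"])
E
python3 g5.py|grep -v "^\[\|stage"|tail -17
```

```text
cup [[ 0.55951538 -0.32312223]
 [ 0.54795276 -0.3927811 ]
 [ 0.47367159 -0.37768725]
 [ 0.48880999 -0.30361858]] [ 0.51748743 -0.34930229] [np.float64(0.07334605725273552), np.float64(0.07061198893445643), np.float64(0.07579918732794601), np.float64(0.07559986539813626)]
cam in tool [-0.39589215 -0.13648191  0.03578212] fwd [0.68032711 0.62973039 0.37495954]
0.2755 [ 0.6184 -0.166   0.2755] [-0.6 -0.3 -1.7] [ 0.02  0.01 -0.02]
0.2715 [ 0.6183 -0.1659  0.2712] [ 0.7 -0.1 -1.3] [ 0.02 -0.02  0.03]
0.2685 [ 0.6184 -0.166   0.2682] [ 0.4 -0.5 -1.4] [0.02 0.04 0.05]
0.2655 [ 0.6184 -0.166   0.2652] [ 0.5  0.5 -1.9] [-0.01 -0.04 -0.  ]
0.2625 [ 0.6183 -0.166   0.2622] [-0.  -0.6 -1. ] [ 0.05  0.01 -0.03]
0.2595 [ 0.6184 -0.166   0.2592] [ 0.4 -0.1 -1.4] [ 0.02 -0.01 -0.02]
0.2565 [ 0.6184 -0.166   0.2563] [ 0.6  0.4 -1.7] [-0.    0.02 -0.03]
0.2535 [ 0.6184 -0.1659  0.2532] [-1.  -0.7 -1.5] [ 0.03 -0.   -0.07]
0.2505 [ 0.6183 -0.1659  0.2502] [-0.3 -0.2 -1.9] [0.03 0.04 0.01]
0.2475 [ 0.6193 -0.1663  0.2488] [-1.   0.8  5.7] [ 0.02  0.22 -0.03]
0.2445 [ 0.6201 -0.1667  0.2485] [-3.8  1.  22.8] [-0.03  1.07  0.07]
29.425
```

View pics/s8.png

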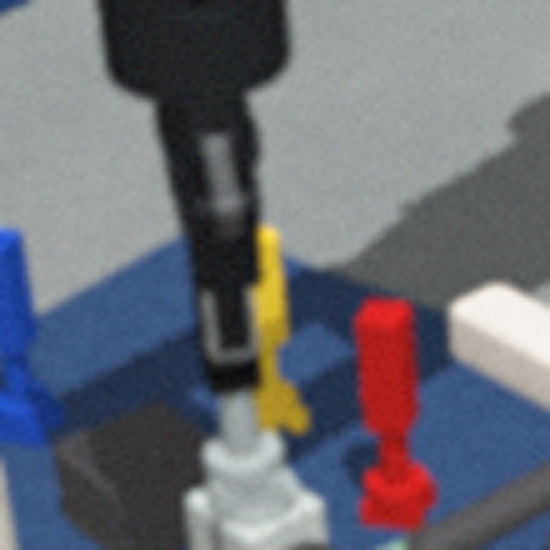

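View pics/w8.png

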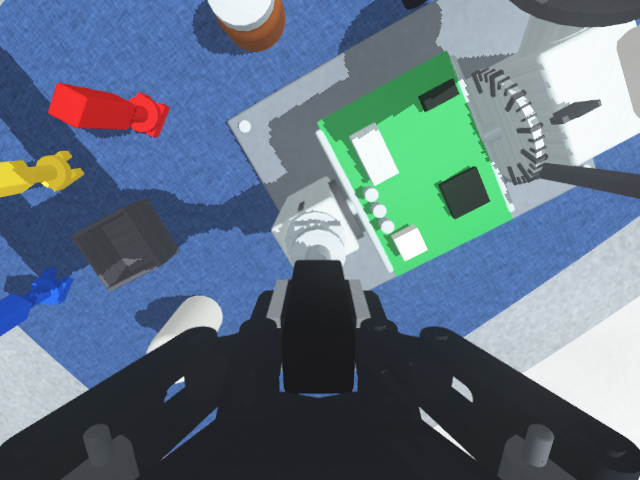

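```bash
cat > g6.py <<'E'
from g1 import *
psi=np.radians(51.2)
bot.servo_line([.6185,-.166,.2482],down(psi),.05)
j0=kinematics.solve_ik(np.array([.6185,-.166,.2482]),down(psi));print(j0,o["joint_pos"])
a=0
while a<1.5:
    a+=.1 if a<.75 else .05
    j=j0.copy();j[5]+=a;bot.goto_joints(j);o=get_obs();print(round(a,2),o["time_s"].__round__(2),o["wrist_force"].round(1),o["ft_torque"].round(2),(o["joint_pos"][5]-j[5]).round(3))
    if abs(o["ft_torque"][2])>.7: break
E
python3 g6.py|grep -v "^\[\|stage"|tail -28
```

```text
lb [0.6212 0.0458 0.279 ] A [175. 242.] S [528. 149.]
nl [0.5471 0.1398 0.012 ] A [ 73. 456.] S [716. 489.]
fr [ 0.7275 -0.2262  0.012 ] A [592. 202.] S [120. 426.]
cup [[ 0.55951538 -0.32312223]
 [ 0.54795276 -0.3927811 ]
 [ 0.47367159 -0.37768725]
 [ 0.48880999 -0.30361858]] [ 0.51748743 -0.34930229] [np.float64(0.07334605725273552), np.float64(0.07061198893445643), np.float64(0.07579918732794601), np.float64(0.07559986539813626)]
cam in tool [-0.39606915 -0.1704828   0.03571701] fwd [0.67830187 0.63291792 0.37325793]
  1.16621625e+00 -1.15816271e+00] [-2.64693080e-01  3.76309997e-01  1.59847233e+00 -4.89918924e-04
  1.16130286e+00 -1.15820927e+00]
0.1 29.93 [-0.5 -0.   6.6] [-0.05  0.   -0.06] 0.001
0.2 30.18 [-0.1 -0.3  5.9] [-0.19  0.02 -0.07] 0.001
0.3 30.43 [-0.3 -1.8  6.9] [-0.33  0.04 -0.09] 0.001
0.4 30.68 [-0.6 -1.5  6.8] [-0.43  0.04 -0.06] 0.001
0.5 30.93 [-0.9 -1.2  6.7] [-0.52  0.02 -0.08] 0.001
0.6 31.18 [-1.2 -1.9  6.2] [-0.59  0.04 -0.06] 0.001
0.7 31.43 [-0.7 -2.5  6. ] [-0.7   0.11 -0.06] 0.001
0.8 31.68 [-0.6 -2.2  6.1] [-0.68  0.14 -0.03] 0.001
0.85 31.93 [-0.8 -2.4  7.2] [-0.69  0.18 -0.11] 0.0
0.9 32.17 [-0.5 -1.9  6.9] [-0.69  0.24 -0.07] 0.0
0.95 32.42 [-1.  -2.1  7.1] [-0.74  0.26 -0.08] 0.0
1.0 32.67 [-1.  -2.7  6.1] [-0.77  0.27 -0.09] 0.0
1.05 32.92 [-1.5 -2.3  7. ] [-0.76  0.3  -0.03] 0.0
1.1 33.17 [-1.5 -2.2  6.7] [-0.75  0.31 -0.06] 0.0
1.15 33.42 [-2.3 -2.2  8. ] [-0.73  0.57  0.01] 0.0
1.2 33.67 [-4.7 -3.1  8.7] [-0.82  1.04  0.05] 0.0
1.25 33.92 [-4.8 -2.4 10.5] [-0.77  1.18  0.38] -0.0
1.3 34.17 [-4.3 -0.7 10.2] [-0.45  1.03  1.09] -0.001
```

```bash
cat > g7.py <<'E'
from g1 import *
j=o["joint_pos"].copy();j[5]-=.15;bot.goto_joints(j)
p=get_obs()["position"]
bot.servo_line([p[0],p[1],.32],None,.2)
psi=np.radians(-13.7)
bot.reach([.520,-.350,.27],down(psi))
t=vision.read_camera("top");s=vision.read_camera("scene");r=vision.read_camera("wrist");cv2.imwrite("pics/w9.png",r["frame"][:,:,::-1])
pickle.dump((t,s,r),open("cam5.pkl","wb"));crop(t,"t9.png",280,150,190,140,4.2);crop(s,"s9.png",180,150,150,130,5)
o=get_obs();print(o["time_s"],o["gripper_width"],o["position"],o["wrist_force"])
E
python3 g7.py|tail -1
```

```text
35.9667 0.023125496351646974 [ 0.52112967 -0.34875714  0.27028974] [-1.05767935 -0.26754945 -1.66980159]
```

View pics/t9.png

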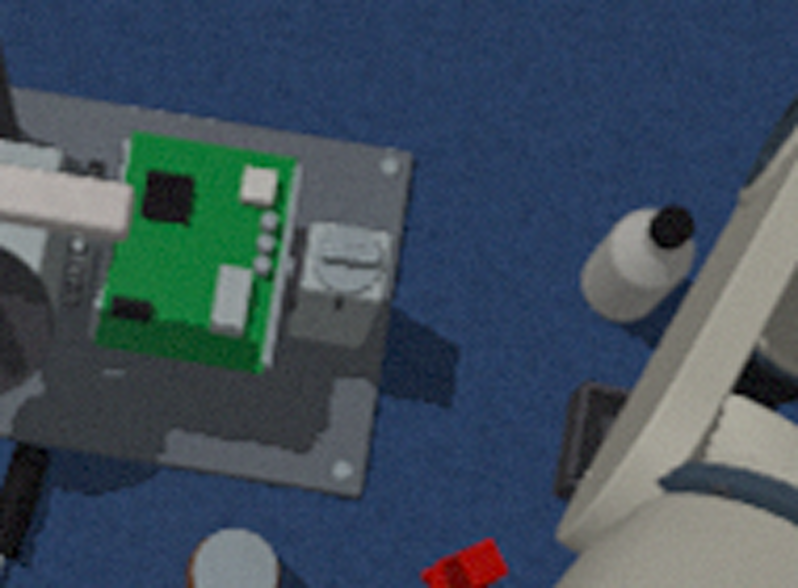

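View pics/w9.png

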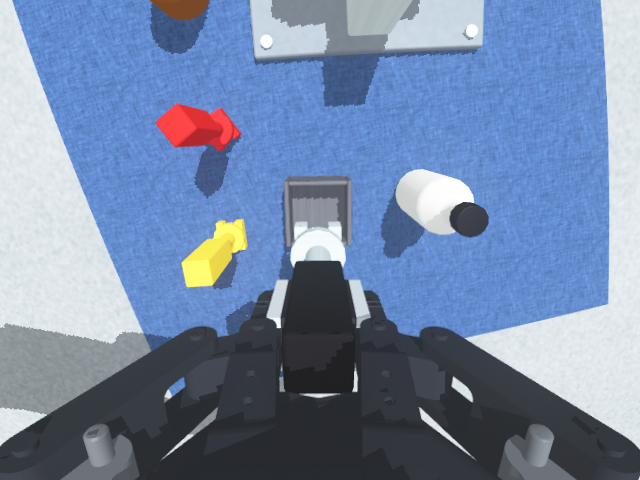

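View pics/s9.png

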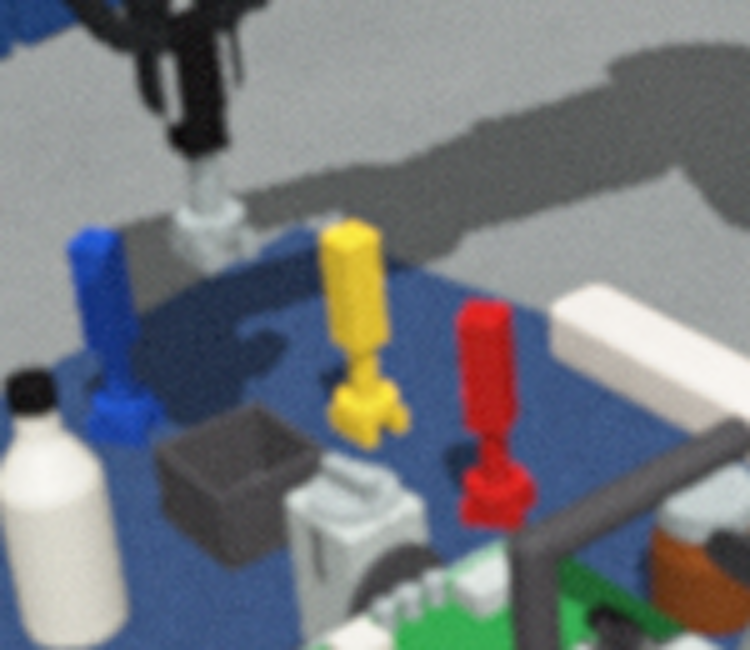

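The screw bar has swung to lie along the stage's y, about 60° clockwise, and the board still looks level. The driver hangs over the empty cup at (318,215). I'll lower it with force checks.

```bash
cat > g8.py <<'E'
from g1 import *
q=down(np.radians(-13.7))
bot.servo_line([.521,-.351,.165],q,.2)
r=vision.read_camera("wrist");cv2.imwrite("pics/w10.png",r["frame"][:,:,::-1])
bot.servo_line([.521,-.351,.115],q,.1);print(get_obs()["wrist_force"])
z=.115
while z>.099:
    z-=.003;bot.servo_line([.521,-.351,z],q,.06);o=get_obs();print(round(z,4),o["position"].round(4),o["wrist_force"].round(1))
    if o["wrist_force"][2]>5: break
r=vision.read_camera("wrist");cv2.imwrite("pics/w11.png",r["frame"][:,:,::-1]);print(o["time_s"])
E
python3 g8.py|tail -8
```

```text
stage2 [ 0.63972332 -0.03380851 -0.17340527] [-0.9 -0.3  0.6  0.1  0.6 -0.4  1.1 -1.9 -0.4 -1.3  0.   2.7]
cam in tool [-0.4012798  -0.14687018 -0.29068903] fwd [-0.04855885  0.62922397  0.77570563]
[ 0.23794249 -0.14700896 -1.29759702]
0.112 [ 0.5212 -0.3511  0.1124] [-0.9  0.9 -1.4]
0.109 [ 0.5209 -0.3509  0.1088] [-0.2 -0.4 -1.8]
0.106 [ 0.5208 -0.3509  0.1057] [ 0.5 -0.6 -1.4]
0.103 [ 0.5214 -0.3513  0.1038] [-2.   1.5  5.6]
38.3417
```

View pics/w11.png

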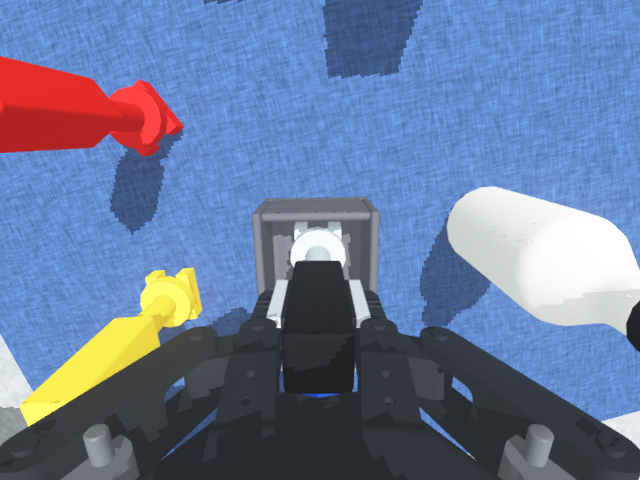

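Contact came at z 0.1038, the height it was grasped at, so the foot is on the cup floor. I'll release and retreat straight up.

```bash
cat > g9.py <<'E'
from g1 import *
q=down(np.radians(-13.7))
hand.move_gripper(.055)
bot.servo_line([.521,-.351,.25],q,.15)
bot.reach([.52,-.30,.36],down(-.1));bot.dwell(.3)
r=vision.read_camera("wrist");cv2.imwrite("pics/w12.png",r["frame"][:,:,::-1])
bot.goto_joints([0.9,-0.1,1.9,0,1.2,0])
t=vision.read_camera("top");s=vision.read_camera("scene")
pickle.dump((t,s,r),open("cam6.pkl","wb"));crop(t,"t12.png",240,150,200,150,4);crop(s,"s12.png",170,180,230,170,3.4)
o=get_obs();print(o["time_s"],o["wrist_force"])
E
python3 g9.py|tail -1
```

```text
43.425 [ 0.50733707 -0.28659519  0.62741869]
```

View pics/w12.png

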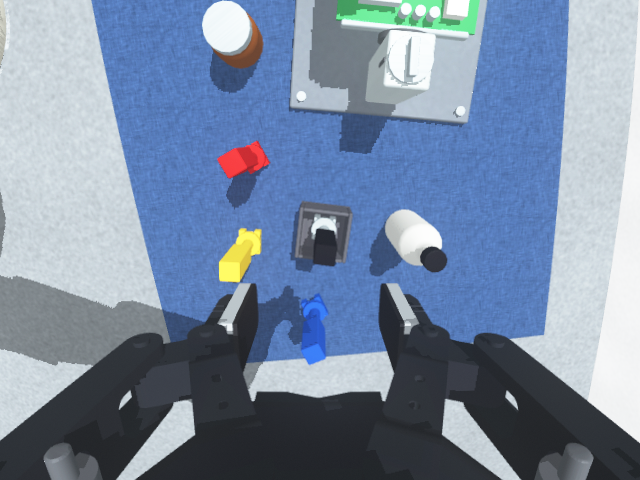

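View pics/s12.png

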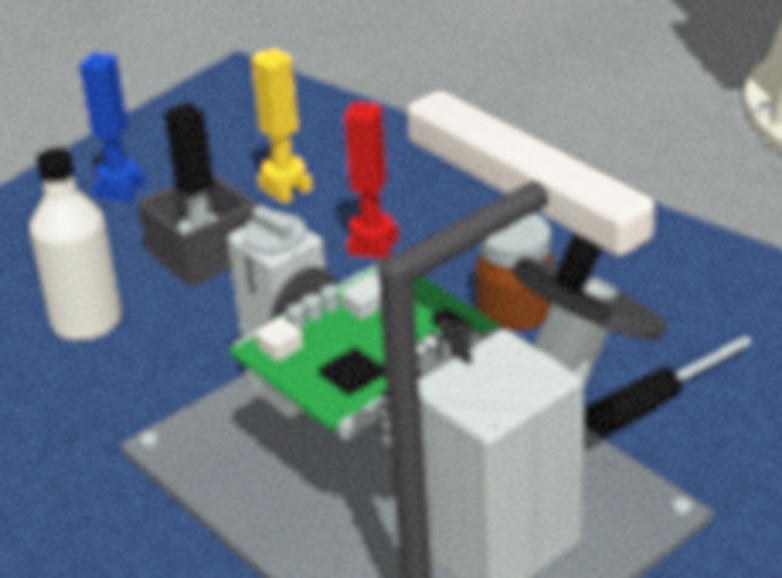

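View pics/t12.png

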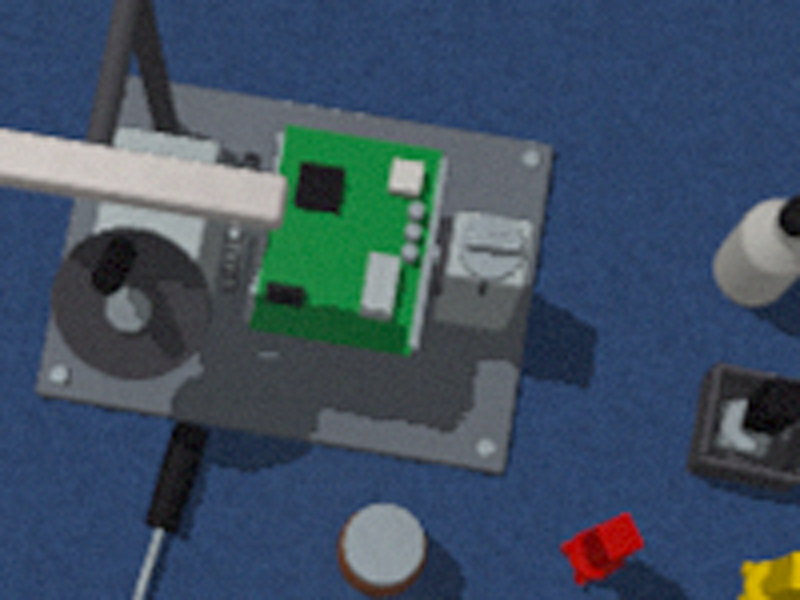

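```bash
python3 - <<'E'
from h import *
import pickle
w=pickle.load(open("cam6.pkl","rb"))[2]
crop(w,"w12b.png",360,20,85,90,6.5)
E
```

```text
(no output)
```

View pics/w12b.png

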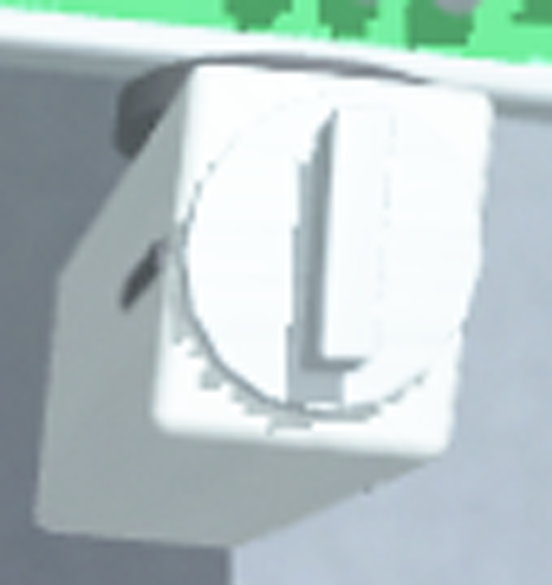

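```bash
python3 - <<'E'
from h import *
import pickle
_,w=pickle.load(open("cam3.pkl","rb"));w2=pickle.load(open("cam6.pkl","rb"))[2]
b=lambda x,y:(360+(x+.5)/6.5-.5,20+(y+.5)/6.5-.5)
for r,p,q in((w,(243,197),(424,333)),(w2,(337,110),(325,358)),(w2,(390,115),(372,358))):
    E=[onz(r,b(*v),.163)[:2] for v in(p,q)];d=E[1]-E[0];print(np.linalg.norm(d),np.degrees(np.arctan2(d[1],d[0])))
E
```

```text
0.030531662253841917 -38.81249522740049
0.031005741090543635 -95.51135904511837
0.03043522873805426 -96.83358768687455
```

The screw bar sits about 86.5° (1.51 rad) clockwise from the stage's x axis, which matches the stop at 1.5 if the joint's zero lies along that axis. Handing in.

```bash
python3 -c "
from workcell import hand_in,get_obs
hand_in();print(get_obs()['time_s'])"
```

```text
the job is handed in; nothing more can be done
the job is handed in; nothing more can be done
```

The board is cranked level, the clamp screw is on its stop, and the driver is back upright in its cup. I handed the job in at about 43 s of the 72 s allowed; no verdict is reported, so the following rests on my own checks.

- **Board:** I turned the crank clockwise 12.75 rad, with the tool leaned along the shaft. The last wrist view puts the tilt between about -0.02 and +0.01 rad (limit ±0.045). My three estimates of how far was left to turn ranged from 0.003 to 0.03 rad, because one board corner was hidden in the scene camera.
- **Clamp screw:** The fork seated on the flange and I turned it clockwise until the torque rose to 1.1 N m. The bar swung about 57° and now reads about 1.5 rad, assuming the joint's zero lies along the stage's x axis.
- **Driver:** It touched the cup floor at the same height I had grasped it. After release it stands upright near the cup's centre.
- **Bystanders:** The bottle, jar, screwdriver and the coloured look-alikes look unmoved in the final pictures. The meter was outside those crops; the arm never worked on its side.

The top and wrist cameras disagreed by 2 to 7 mm on some points. I used the wrist values, and the fork and the cup both fitted on them.

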